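# Clear the egg packing place and fill the strip

### The job

Get this egg packing place ready and pack it: first put every scrap, the crumpled paper balls (some may be lodged in the white strip's pockets) and the broken chunks of grey pulp, into the scrap bin. Only when all scraps are in the bin, move the four eggs from the grey tray into the white strip, filling its pockets in the order of their pips, one, two, three, four, each egg well down in its pocket and upright, blunt end up as it stood. Grip the eggs lightly, set them down gently instead of dropping them, and leave the tape, stamp, glue pot, pads and marker where they are.

Things in the scene. Friction and masses are not known exactly. Their poses are not given: they have to be found in the camera images.
- bin: grey plastic scrap bin standing on the table, open on top, 200 (its x) x 150 (its y) x 100 mm high, walls 4 mm; origin at the centre of its underside. It does not move. Stands at the left or the right.
- tray: grey pulp egg tray with 4 (along its x) by 3 (along its y) square cells, 34 mm wide at 50 mm pitch, rims 22 mm above the table, with 10 mm peaks at the inner crossings; origin at the centre of its underside. Does not move. Bin and tray stand at either side of the strip; the eggs stand in the middle row, at x = -75, -25, 25 and 75 mm of the tray.
- strip: white moulded egg strip, one row of four square pockets along its y, 66 x 216 mm, rims 22 mm high, fastened to the table; origin at the centre of its underside. Its pockets are marked with one, two, three and four black pips on the low flange on its +x side (51 mm from the row's middle, 6 mm high), and a flat tab (24 x 34 mm) sticks out of the end next to pocket 1.
- pocket1 (a point): pocket 1 of the strip (one pip, next to the tab, -y end): centre of its square mouth, 34 mm wide, at rim height (22 mm above the table); pocket 19 mm deep. A seated egg stands with its origin 19 to 20 mm above this point; x axis is the strip's x, across the row.
- pocket2 (a point): pocket 2 of the strip (two pips, second from the tab): centre of its square mouth, 34 mm wide, at rim height (22 mm above the table); pocket 19 mm deep. A seated egg stands with its origin 19 to 20 mm above this point; x axis is the strip's x, across the row.
- pocket3 (a point): pocket 3 of the strip (three pips, third from the tab): centre of its square mouth, 34 mm wide, at rim height (22 mm above the table); pocket 19 mm deep. A seated egg stands with its origin 19 to 20 mm above this point; x axis is the strip's x, across the row.
- pocket4 (a point): pocket 4 of the strip (four pips, +y end): centre of its square mouth, 34 mm wide, at rim height (22 mm above the table); pocket 19 mm deep. A seated egg stands with its origin 19 to 20 mm above this point; x axis is the strip's x, across the row.
- egg1: brown hen's egg, 44 mm across and 56 mm tall, 58 g; origin in the middle of its widest circle, z axis along the egg to its blunt end. It starts standing blunt end up in a cell of the grey tray's middle row, widest circle 42 mm above the table; the neighbouring cells to either side (tray's y) are empty.
- egg2: brown hen's egg, 44 mm across and 56 mm tall, 58 g; origin in the middle of its widest circle, z axis along the egg to its blunt end. It starts standing blunt end up in a cell of the grey tray's middle row, widest circle 42 mm above the table; the neighbouring cells to either side (tray's y) are empty.
- egg3: brown hen's egg, 44 mm across and 56 mm tall, 58 g; origin in the middle of its widest circle, z axis along the egg to its blunt end. It starts standing blunt end up in a cell of the grey tray's middle row, widest circle 42 mm above the table; the neighbouring cells to either side (tray's y) are empty.
- egg4: brown hen's egg, 44 mm across and 56 mm tall, 58 g; origin in the middle of its widest circle, z axis along the egg to its blunt end. It starts standing blunt end up in a cell of the grey tray's middle row, widest circle 42 mm above the table; the neighbouring cells to either side (tray's y) are empty.
- ball1: crumpled paper ball, off-white, a faceted lump about 40 mm across and 38 mm high, 15 g; origin at the centre of its underside when it stands as built (19 mm from its middle), its z axis points from there through the middle, and it may end up lying any way up. Starts lodged in pocket 1, its underside about 9 mm below the rims; may be absent.
- ball2: crumpled paper ball, off-white, a faceted lump about 40 mm across and 38 mm high, 15 g; origin at the centre of its underside when it stands as built (19 mm from its middle), its z axis points from there through the middle, and it may end up lying any way up. Starts lodged in pocket 3, its underside about 9 mm below the rims; may be absent.
- ball3: crumpled paper ball, off-white, a faceted lump about 40 mm across and 38 mm high, 15 g; origin at the centre of its underside when it stands as built (19 mm from its middle), its z axis points from there through the middle, and it may end up lying any way up. Starts on the open table beyond the strip; may be absent.
- ball4: crumpled paper ball, off-white, a faceted lump about 40 mm across and 38 mm high, 15 g; origin at the centre of its underside when it stands as built (19 mm from its middle), its z axis points from there through the middle, and it may end up lying any way up. Starts on the open table beyond the strip; may be absent.
- chunk1: broken-off chunk of grey egg-tray pulp, a block 42 (its x) x 32 (its y) x 22 mm high (its z), 20 g; origin at the centre of its underside. Starts flat on the open table beyond the strip; may be absent.
- chunk2: broken-off chunk of grey egg-tray pulp, a block 42 (its x) x 32 (its y) x 22 mm high (its z), 20 g; origin at the centre of its underside. Starts flat on the open table beyond the strip; may be absent.
- tape: roll of clear tape lying flat just behind the scraps, 52 mm across, 18 mm high, origin under its centre; to be left alone
- stamp: wooden hand stamp, 34 mm across, 62 mm tall, origin under its centre; behind the scraps, to be left alone
- pot: small white glue pot with a black cap, 52 mm across, 68 mm tall, origin under its centre; behind the scraps, to be left alone
- labels: pad of white labels, 45 x 75 x 12 mm, between robot and strip, origin under its centre; to be left alone
- cards: pad of yellowish cards, 60 x 90 x 10 mm, behind the scraps, origin under its centre; to be left alone
- marker: black marker pen, 120 mm long, 12 mm thick, between robot and strip, origin under its middle; to be left alone

How it is judged:
On the way, in this order (a step that is already met when the one before it is completed fails the run):
1. all scraps lie in the bin (x of ball1 in the frame of bin between -0.1 and 0.1 m and y of ball1 in the frame of bin between -0.075 and 0.075 m and z of ball1 in the frame of bin between -0.01 and 0.085 m and x of ball2 in the frame of bin between -0.1 and 0.1 m and y of ball2 in the frame of bin between -0.075 and 0.075 m and z of ball2 in the frame of bin between -0.01 and 0.085 m and x of ball3 in the frame of bin between -0.1 and 0.1 m and y of ball3 in the frame of bin between -0.075 and 0.075 m and z of ball3 in the frame of bin between -0.01 and 0.085 m and x of ball4 in the frame of bin between -0.1 and 0.1 m and y of ball4 in the frame of bin between -0.075 and 0.075 m and z of ball4 in the frame of bin between -0.01 and 0.085 m and x of chunk1 in the frame of bin between -0.1 and 0.1 m and y of chunk1 in the frame of bin between -0.075 and 0.075 m and z of chunk1 in the frame of bin between -0.01 and 0.085 m and x of chunk2 in the frame of bin between -0.1 and 0.1 m and y of chunk2 in the frame of bin between -0.075 and 0.075 m and z of chunk2 in the frame of bin between -0.01 and 0.085 m), for 0.5 s.
2. an egg stands released in pocket 1 (((horizontal distance between egg1 and pocket1 below 0.01 m and z of egg1 in the frame of pocket1 between 0.012 and 0.027 m and angle between egg1's own z axis and vertical below 0.5 rad and linear speed of egg1 below 0.03 m/s and contact force between egg1 and the fingers below 0.05 N) or (horizontal distance between egg2 and pocket1 below 0.01 m and z of egg2 in the frame of pocket1 between 0.012 and 0.027 m and angle between egg2's own z axis and vertical below 0.5 rad and linear speed of egg2 below 0.03 m/s and contact force between egg2 and the fingers below 0.05 N) or (horizontal distance between egg3 and pocket1 below 0.01 m and z of egg3 in the frame of pocket1 between 0.012 and 0.027 m and angle between egg3's own z axis and vertical below 0.5 rad and linear speed of egg3 below 0.03 m/s and contact force between egg3 and the fingers below 0.05 N) or (horizontal distance between egg4 and pocket1 below 0.01 m and z of egg4 in the frame of pocket1 between 0.012 and 0.027 m and angle between egg4's own z axis and vertical below 0.5 rad and linear speed of egg4 below 0.03 m/s and contact force between egg4 and the fingers below 0.05 N))), for 0.2 s.
3. then an egg stands released in pocket 2 (((horizontal distance between egg1 and pocket2 below 0.01 m and z of egg1 in the frame of pocket2 between 0.012 and 0.027 m and angle between egg1's own z axis and vertical below 0.5 rad and linear speed of egg1 below 0.03 m/s and contact force between egg1 and the fingers below 0.05 N) or (horizontal distance between egg2 and pocket2 below 0.01 m and z of egg2 in the frame of pocket2 between 0.012 and 0.027 m and angle between egg2's own z axis and vertical below 0.5 rad and linear speed of egg2 below 0.03 m/s and contact force between egg2 and the fingers below 0.05 N) or (horizontal distance between egg3 and pocket2 below 0.01 m and z of egg3 in the frame of pocket2 between 0.012 and 0.027 m and angle between egg3's own z axis and vertical below 0.5 rad and linear speed of egg3 below 0.03 m/s and contact force between egg3 and the fingers below 0.05 N) or (horizontal distance between egg4 and pocket2 below 0.01 m and z of egg4 in the frame of pocket2 between 0.012 and 0.027 m and angle between egg4's own z axis and vertical below 0.5 rad and linear speed of egg4 below 0.03 m/s and contact force between egg4 and the fingers below 0.05 N))), for 0.2 s.
4. then an egg stands released in pocket 3 (((horizontal distance between egg1 and pocket3 below 0.01 m and z of egg1 in the frame of pocket3 between 0.012 and 0.027 m and angle between egg1's own z axis and vertical below 0.5 rad and linear speed of egg1 below 0.03 m/s and contact force between egg1 and the fingers below 0.05 N) or (horizontal distance between egg2 and pocket3 below 0.01 m and z of egg2 in the frame of pocket3 between 0.012 and 0.027 m and angle between egg2's own z axis and vertical below 0.5 rad and linear speed of egg2 below 0.03 m/s and contact force between egg2 and the fingers below 0.05 N) or (horizontal distance between egg3 and pocket3 below 0.01 m and z of egg3 in the frame of pocket3 between 0.012 and 0.027 m and angle between egg3's own z axis and vertical below 0.5 rad and linear speed of egg3 below 0.03 m/s and contact force between egg3 and the fingers below 0.05 N) or (horizontal distance between egg4 and pocket3 below 0.01 m and z of egg4 in the frame of pocket3 between 0.012 and 0.027 m and angle between egg4's own z axis and vertical below 0.5 rad and linear speed of egg4 below 0.03 m/s and contact force between egg4 and the fingers below 0.05 N))), for 0.2 s.
5. then an egg stands released in pocket 4 (((horizontal distance between egg1 and pocket4 below 0.01 m and z of egg1 in the frame of pocket4 between 0.012 and 0.027 m and angle between egg1's own z axis and vertical below 0.5 rad and linear speed of egg1 below 0.03 m/s and contact force between egg1 and the fingers below 0.05 N) or (horizontal distance between egg2 and pocket4 below 0.01 m and z of egg2 in the frame of pocket4 between 0.012 and 0.027 m and angle between egg2's own z axis and vertical below 0.5 rad and linear speed of egg2 below 0.03 m/s and contact force between egg2 and the fingers below 0.05 N) or (horizontal distance between egg3 and pocket4 below 0.01 m and z of egg3 in the frame of pocket4 between 0.012 and 0.027 m and angle between egg3's own z axis and vertical below 0.5 rad and linear speed of egg3 below 0.03 m/s and contact force between egg3 and the fingers below 0.05 N) or (horizontal distance between egg4 and pocket4 below 0.01 m and z of egg4 in the frame of pocket4 between 0.012 and 0.027 m and angle between egg4's own z axis and vertical below 0.5 rad and linear speed of egg4 below 0.03 m/s and contact force between egg4 and the fingers below 0.05 N))), for 0.2 s.
At the end, for the whole second after the job is handed in: Every scrap present lies inside the bin (origin within its outline and below 85 mm); each pocket holds one egg, origin within 10 mm of the pocket's axis and 12 to 27 mm above its mouth, blunt end up within 0.5 rad, at rest and released (all of step 1 and ((horizontal distance between egg1 and pocket1 below 0.01 m and z of egg1 in the frame of pocket1 between 0.012 and 0.027 m and angle between egg1's own z axis and vertical below 0.5 rad and linear speed of egg1 below 0.03 m/s and contact force between egg1 and the fingers below 0.05 N) or (horizontal distance between egg2 and pocket1 below 0.01 m and z of egg2 in the frame of pocket1 between 0.012 and 0.027 m and angle between egg2's own z axis and vertical below 0.5 rad and linear speed of egg2 below 0.03 m/s and contact force between egg2 and the fingers below 0.05 N) or (horizontal distance between egg3 and pocket1 below 0.01 m and z of egg3 in the frame of pocket1 between 0.012 and 0.027 m and angle between egg3's own z axis and vertical below 0.5 rad and linear speed of egg3 below 0.03 m/s and contact force between egg3 and the fingers below 0.05 N) or (horizontal distance between egg4 and pocket1 below 0.01 m and z of egg4 in the frame of pocket1 between 0.012 and 0.027 m and angle between egg4's own z axis and vertical below 0.5 rad and linear speed of egg4 below 0.03 m/s and contact force between egg4 and the fingers below 0.05 N)) and ((horizontal distance between egg1 and pocket2 below 0.01 m and z of egg1 in the frame of pocket2 between 0.012 and 0.027 m and angle between egg1's own z axis and vertical below 0.5 rad and linear speed of egg1 below 0.03 m/s and contact force between egg1 and the fingers below 0.05 N) or (horizontal distance between egg2 and pocket2 below 0.01 m and z of egg2 in the frame of pocket2 between 0.012 and 0.027 m and angle between egg2's own z axis and vertical below 0.5 rad and linear speed of egg2 below 0.03 m/s and contact force between egg2 and the fingers below 0.05 N) or (horizontal distance between egg3 and pocket2 below 0.01 m and z of egg3 in the frame of pocket2 between 0.012 and 0.027 m and angle between egg3's own z axis and vertical below 0.5 rad and linear speed of egg3 below 0.03 m/s and contact force between egg3 and the fingers below 0.05 N) or (horizontal distance between egg4 and pocket2 below 0.01 m and z of egg4 in the frame of pocket2 between 0.012 and 0.027 m and angle between egg4's own z axis and vertical below 0.5 rad and linear speed of egg4 below 0.03 m/s and contact force between egg4 and the fingers below 0.05 N)) and ((horizontal distance between egg1 and pocket3 below 0.01 m and z of egg1 in the frame of pocket3 between 0.012 and 0.027 m and angle between egg1's own z axis and vertical below 0.5 rad and linear speed of egg1 below 0.03 m/s and contact force between egg1 and the fingers below 0.05 N) or (horizontal distance between egg2 and pocket3 below 0.01 m and z of egg2 in the frame of pocket3 between 0.012 and 0.027 m and angle between egg2's own z axis and vertical below 0.5 rad and linear speed of egg2 below 0.03 m/s and contact force between egg2 and the fingers below 0.05 N) or (horizontal distance between egg3 and pocket3 below 0.01 m and z of egg3 in the frame of pocket3 between 0.012 and 0.027 m and angle between egg3's own z axis and vertical below 0.5 rad and linear speed of egg3 below 0.03 m/s and contact force between egg3 and the fingers below 0.05 N) or (horizontal distance between egg4 and pocket3 below 0.01 m and z of egg4 in the frame of pocket3 between 0.012 and 0.027 m and angle between egg4's own z axis and vertical below 0.5 rad and linear speed of egg4 below 0.03 m/s and contact force between egg4 and the fingers below 0.05 N)) and ((horizontal distance between egg1 and pocket4 below 0.01 m and z of egg1 in the frame of pocket4 between 0.012 and 0.027 m and angle between egg1's own z axis and vertical below 0.5 rad and linear speed of egg1 below 0.03 m/s and contact force between egg1 and the fingers below 0.05 N) or (horizontal distance between egg2 and pocket4 below 0.01 m and z of egg2 in the frame of pocket4 between 0.012 and 0.027 m and angle between egg2's own z axis and vertical below 0.5 rad and linear speed of egg2 below 0.03 m/s and contact force between egg2 and the fingers below 0.05 N) or (horizontal distance between egg3 and pocket4 below 0.01 m and z of egg3 in the frame of pocket4 between 0.012 and 0.027 m and angle between egg3's own z axis and vertical below 0.5 rad and linear speed of egg3 below 0.03 m/s and contact force between egg3 and the fingers below 0.05 N) or (horizontal distance between egg4 and pocket4 below 0.01 m and z of egg4 in the frame of pocket4 between 0.012 and 0.027 m and angle between egg4's own z axis and vertical below 0.5 rad and linear speed of egg4 below 0.03 m/s and contact force between egg4 and the fingers below 0.05 N))); the robot touches nothing.
It fails at once if the fingers press an egg with more than 120 N in all (contact force between any of egg1, egg2, egg3, egg4 and the fingers above 120 N).
It fails at once if an egg is dropped: it moves faster than 0.6 m/s while out of the fingers ((linear speed of egg1 above 0.6 m/s and contact force between egg1 and the fingers below 0.05 N) or (linear speed of egg2 above 0.6 m/s and contact force between egg2 and the fingers below 0.05 N) or (linear speed of egg3 above 0.6 m/s and contact force between egg3 and the fingers below 0.05 N) or (linear speed of egg4 above 0.6 m/s and contact force between egg4 and the fingers below 0.05 N)).
It fails at once if a bystander is moved more than 30 mm (distance of any of tape, stamp, pot, labels, cards, marker from where it was at the start of the episode above 0.03 m).
Of ball1, ball2, ball3, ball4, chunk1, chunk2 only 4 to 6 are there at a start; the rules pass over those that are not, and their reading is None.
At some moment in a run one of ball3, ball4, chunk1, chunk2 may be knocked a few centimetres aside while the robot is not near it.
It also fails if it takes over 210 s, if anything falls off the work surface, if the arm or the gripper's body presses on something with over 40 N, if the wrist force passes 120 N, or if a joint passes its speed limit or range.

### The arm

A 6-joint arm with a two-finger parallel gripper is mounted at the origin on the work surface. World frame = base frame: x ahead of the robot, y to its left, z up, the work surface at z = 0. Lengths are in m, angles in rad, forces in N, time in s.
With the tool pointing down it reaches from about 0.325 to 0.775 m from the base axis. Payload 9.3 kg.
Tool frame: the origin (TCP) lies at the very end of the fingers, on their centre line; the grasp point (between the pads) lies behind it (grip_point_offset is the x of the grasp point in the tool frame, in m); x points along the fingers, z is the direction in which the jaws open and shut, and the axes are right-handed (so a half turn about x gives the same grasp; the last joint's range is limited). The gripper opens to 85 mm and grips with 20 to 120 N. Pads are 22 mm wide; open, the fingers measure 114 mm over their backs; the gripper's body (76 mm by 85 mm) begins 54 mm behind the grasp point. The pads swing forward as they close: fully open they stand 13 mm farther back than shut.
Start: joints at [-1.356, 0.259, 0.021, 1.334, 0, 1.418], TCP at [0.198, -0.513, 0.231] pointing down, gripper open.
Joint ranges: [-3.04, 3.04], [-0.91, 1.82], [-1.04, 1.36], [-1.92, 1.95], [-1.52, 1.45], [-3.14, 3.14]. Speed limits (rad/s): [2.22, 2.22, 2.79, 3.14, 3.14, 3.14].

### API

Orientations are given as a rotation vector (axis times angle).
In Python, from plant import * gives the robot as it stands.
- The arm moves only by the tool drive_tool, never from a script. Its argument "plan" is text: rows parted by semicolons, each of 4 numbers parted by spaces: the shift along the tool's x, y, z in mm, then the turn about the tool's x in units of 6 degrees (1.0 is 6 degrees). In form: x y z roll; .... A call has 1 to 12 rows; each row is the pose to reach, as a shift and turn from the pose commanded when the call began, along the tool's axes at that moment; what a row does not reach only later rows make up. A row lasts 1/8 s, in which the tool goes at most 62.5 mm and 10.7 degrees, less where a joint would pass 70% of its speed; a pose out of reach is approached as far as the arm can. A call with a gripper value outside its range is refused whole. "claw" is the closure, from 0 (fully open) to 1 (shut), set as the call begins (left out, the last holds). The fingers move at their own pace and stop on an object; "force" is the grip in N (left out, the last holds). Time passes only in rows, so rows that repeat a pose let the fingers close. It gives the time, the measured TCP pose, the force and the opening at its end, in the units of the state.
- read_state(): the state, without advancing time (a new reading comes with each control period).
- snapshot(name): name is "scene" or "side" or "wrist"; returns the picture (420x560x3 uint8, blue, green, red); there is no depth.
- camera_info(name): a dict with "camera_matrix" (3x3 intrinsics, pixels), "rvec" (rotation vector, rad) and "tvec" (3), from world to camera coordinates, as OpenCV has them; the wrist camera has in their place "T_tool_cam" (4x4, takes a point from camera to tool coordinates, whose origin is the TCP and whose axes are the tool frame's). Camera axes: x right, y down, z forward; pixel columns grow to the right and rows downward; lengths in m; the calibration is good to about 2 mm. The wrist camera is an equidistant fisheye: a pixel r from the principal point sees the ray r / f radians off the axis. A picture is of the moment at which its call begins: read the wrist's pose just before it. camera_info takes no time and is no camera call.
- hand_in(): hands the job in, once; it reports no verdict.
The state is a dict: "clock": time; "qpos": joint angles; "qd": joint speeds; "tau": joint torques, N m; "position": TCP position; "ee_rot": TCP orientation; "contact_force": force on the tool from outside, world axes, zero at the start; "wrist_torque": the same for the moment, N m; "finger_gap": opening from 0.0 (shut) to 1.0 (fully open).
Only numpy, scipy, OpenCV 4.12 (cv2) and the standard library are available. Lean on these libraries where they do the work, as an engineer would, in place of code of your own. Each camera call takes 0.05 s, during which the arm holds its last target.

## Working session

There is one attempt and no reset: what is moved stays moved. The work goes in short steps, Python scripts to look and compute and a tool call to move; the robot and the scene stay as the last step left them, time stands still between calls to the robot, and variables do not carry over. Pictures are saved under pics/ and viewed, and the job is handed in when it is done.

Besides the shell and the picture viewer there is one more tool, called after "Request:" as name(argument=value, ...) on one line, values as JSON. drive_tool: Moves the arm, as the interface text tells. Its arguments: {"type":"object","properties":{"plan":{"type":"string"},"claw":{"type":"number"},"force":{"type":"number"}},"required":["plan"]}

```bash
ls; mkdir -p pics; python3 - <<'E'
from plant import *
import cv2,numpy as np
s=read_state();print(s)
for n in["scene","side","wrist"]:
    print(n,camera_info(n)); cv2.imwrite(f"pics/{n}0.png",snapshot(n))
E
```

```text
pics
{'clock': 0.0, 'qpos': array([-1.35561398e+00,  2.59204916e-01,  2.07492337e-02,  1.33368370e+00,
        5.02681932e-06,  1.41815371e+00]), 'qd': array([-3.78622140e-04, -8.52591939e-07, -1.11794081e-03, -7.37079405e-04,
        8.37965596e-04,  6.74029784e-04]), 'tau': array([-4.66534766e-04, -5.55644274e+01,  3.44524777e+01,  1.38445012e-02,
       -3.66687336e-04, -1.02592094e-05]), 'position': array([ 0.19768775, -0.51294602,  0.23065432]), 'ee_rot': array([ 0.93501606,  1.36205634, -0.93349185]), 'contact_force': array([1.16940075e+00, 1.52546711e-01, 2.38570566e-04]), 'wrist_torque': array([-0.03934674,  0.00037454, -0.00873804]), 'finger_gap': 1.0010502058039665}
scene {'camera_matrix': array([[421.39964137,   0.        , 283.61520844],
       [  0.        , 421.39964137, 209.72489145],
       [  0.        ,   0.        ,   1.        ]]), 'rvec': array([ 2.10170702,  1.13734625, -0.45801744]), 'tvec': array([-0.31752565, -0.28834647,  1.42932353])}
side {'camera_matrix': array([[518.78146839,   0.        , 280.60155235],
       [  0.        , 518.78146839, 206.57891945],
       [  0.        ,   0.        ,   1.        ]]), 'rvec': array([ 0.50008048, -2.55335912,  1.43017552]), 'tvec': array([0.51766167, 0.17293577, 0.95452591])}
wrist {'camera_matrix': array([[325.1922621 ,   0.        , 273.97014917],
       [  0.        , 325.1922621 , 209.84162836],
       [  0.        ,   0.        ,   1.        ]]), 'T_tool_cam': array([[ 5.93893860e-04, -2.87528825e-01,  9.57771801e-01,
        -1.42572691e-01],
       [ 1.64490233e-04, -9.57771929e-01, -2.87528965e-01,
         7.42990125e-02],
       [ 9.99999810e-01,  3.28305794e-04, -5.21519185e-04,
         5.78011608e-04],
       [ 0.00000000e+00,  0.00000000e+00,  0.00000000e+00,
         1.00000000e+00]])}
```

View pics/scene0.png

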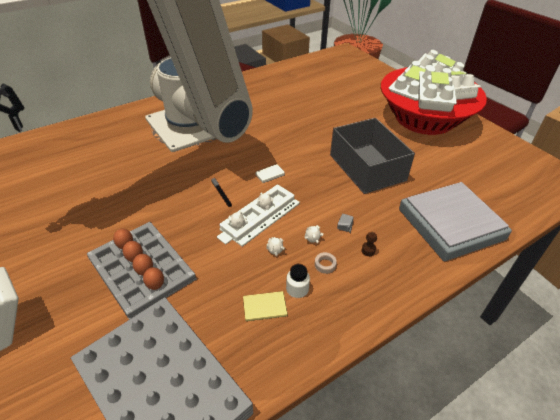

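View pics/side0.png

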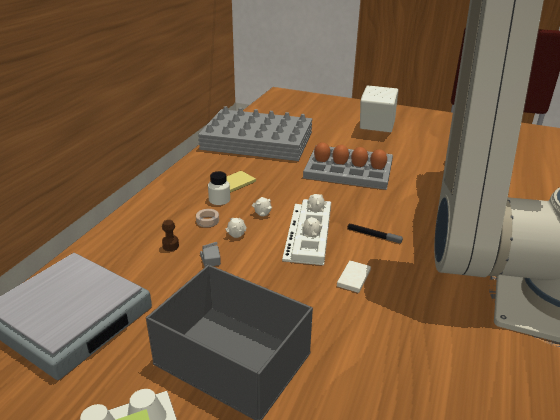

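View pics/wrist0.png

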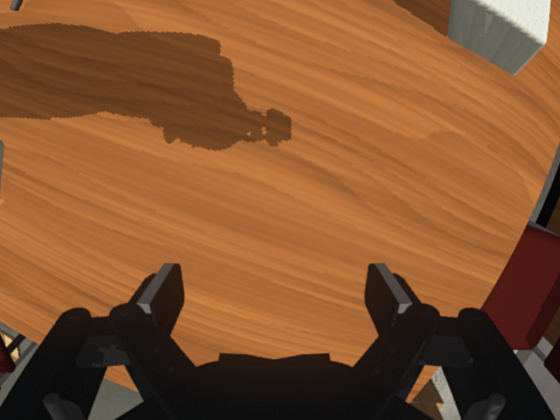

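```bash
python3 - <<'E'
import plant
print([n for n in dir(plant) if not n.startswith('__')])
E
```

```text
['IKError', 'camera_info', 'grip_point_offset', 'hand_in', 'read_state', 'snapshot']
```

The scene view shows the bin at (370,155), the tray with four eggs at (140,265), and the strip at (260,213) with balls at (237,218) and (265,200). Loose balls are at (276,246) and (314,234), with a chunk at (345,222). I'll set up helpers and measure.

```bash
cat > h.py <<'E'
from plant import *
import cv2,numpy as np
from scipy.spatial.transform import Rotation as R
def cam(n):
    c=camera_info(n);K=c["camera_matrix"];Rm=cv2.Rodrigues(c["rvec"])[0];t=c["tvec"].reshape(3)
    return K,Rm,t
def onplane(n,uv,z):
    K,Rm,t=cam(n);C=-Rm.T@t
    d=Rm.T@np.linalg.inv(K)@np.array([uv[0],uv[1],1.]);return C+d*(z-C[2])/d[2]
def proj(n,P):
    c=camera_info(n);return cv2.projectPoints(np.atleast_2d(np.array(P,float)),c["rvec"],c["tvec"],c["camera_matrix"],None)[0].reshape(-1,2)
def wray(uv,st):
    c=camera_info("wrist");K=c["camera_matrix"];T=c["T_tool_cam"]
    x=(uv[0]-K[0,2])/K[0,0];y=(uv[1]-K[1,2])/K[1,1];th=np.hypot(x,y)
    d=np.array([x/th*np.sin(th),y/th*np.sin(th),np.cos(th)]) if th>1e-9 else np.array([0,0,1.])
    Rt=R.from_rotvec(st["ee_rot"]).as_matrix()
    return Rt@T[:3,3]+st["position"],Rt@T[:3,:3]@d
def wplane(uv,z,st):
    o,d=wray(uv,st);return o+d*(z-o[2])/d[2]
def wproj(P,st):
    c=camera_info("wrist");K=c["camera_matrix"];T=c["T_tool_cam"]
    Rt=R.from_rotvec(st["ee_rot"]).as_matrix()
    p=Rt.T@(np.array(P)-st["position"]);p=T[:3,:3].T@(p-T[:3,3])
    th=np.arctan2(np.hypot(p[0],p[1]),p[2]);q=p[:2]/np.hypot(p[0],p[1])*th
    return K[0,0]*q[0]+K[0,2],K[1,1]*q[1]+K[1,2]
def go(P,yaw=None):
    """tool shift in mm to put TCP at P (world), roll units to get jaw dir angle yaw (world, rad, mod pi)"""
    s=read_state();Rt=R.from_rotvec(s["ee_rot"]).as_matrix()
    d=Rt.T@(np.array(P)-s["position"])*1000
    z=Rt[:,2];cur=np.arctan2(z[1],z[0]);o=[np.round(d,1)]
    if yaw is not None:
        # positive roll about tool x(down) reduces world yaw
        dy=(yaw-cur+np.pi/2)%np.pi-np.pi/2
        o.append(("roll units",round(-np.degrees(dy)/6,2),"other",round((-np.degrees(dy)-180*np.sign(-dy))/6,2),'q6',s["qpos"][5]))
    return o
E
python3 - <<'E'
from h import *
print(grip_point_offset,R.from_rotvec(read_state()["ee_rot"]).as_matrix().round(3))
a=cv2.imread("pics/scene0.png")
cv2.imwrite("pics/s0a.png",cv2.resize(a[120:320,200:420],None,fx=3.6,fy=3,interpolation=cv2.INTER_CUBIC)[:600])
cv2.imwrite("pics/s0b.png",cv2.resize(a[170:320,70:230],None,fx=4,fy=4,interpolation=cv2.INTER_CUBIC))
b=cv2.imread("pics/side0.png")
cv2.imwrite("pics/d0a.png",cv2.resize(b[150:300,140:340],None,fx=4,fy=4,interpolation=cv2.INTER_CUBIC))
for n,uv,z in [("scene",(276,246),.019),("scene",(314,234),.019),("scene",(345,222),.011),("side",(262,207),.019),("side",(236,229),.019),("side",(211,256),.011),
 ("scene",(237,219),.032),("scene",(265,200),.032),("side",(312,228),.032),("side",(316,203),.032)]:
    print(n,uv,onplane(n,uv,z).round(4))
E
```

```text
-0.0187 [[-0.     0.933  0.36 ]
 [ 0.001  0.36  -0.933]
 [-1.     0.    -0.001]]
scene (276, 246) [ 0.6266 -0.0576  0.019 ]
scene (314, 234) [0.6448 0.0437 0.019 ]
scene (345, 222) [0.6487 0.1419 0.011 ]
side (262, 207) [ 0.626  -0.0571  0.019 ]
side (236, 229) [0.6414 0.0464 0.019 ]
side (211, 256) [0.6507 0.1419 0.011 ]
scene (237, 219) [ 0.5069 -0.098   0.032 ]
scene (265, 200) [ 0.4849 -0.001   0.032 ]
side (312, 228) [ 0.4875 -0.0018  0.032 ]
side (316, 203) [ 0.5118 -0.1014  0.032 ]
```

View pics/s0a.png

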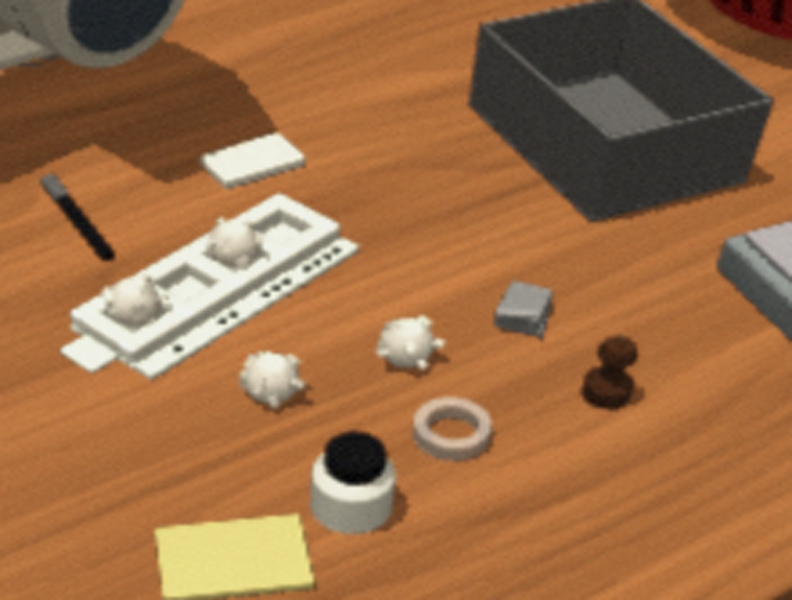

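View pics/s0b.png

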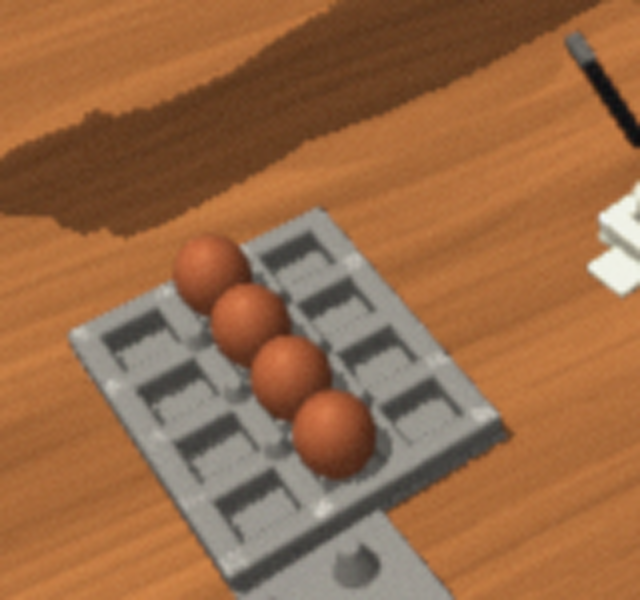

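View pics/d0a.png

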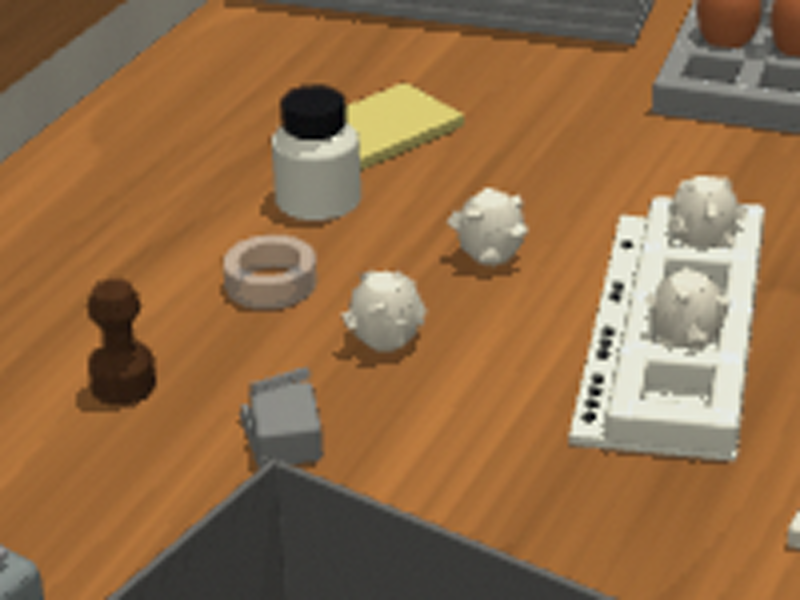

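```bash
python3 - <<'E'
from h import *
f=lambda u,v:(200+u/3.6,120+v/3)
pp=np.array([onplane("scene",f(*p),.006)[:2] for p in [(178,348),(228,318),(277,289),(322,256)]]);print(pp.round(4))
g=lambda u,v:(140+u/4,150+v/4)
p2=np.array([onplane("side",g(*p),.006)[:2] for p in [(627,244),(616,293),(605,345),(592,398)]]);print(p2.round(4))
print("bin",[onplane("scene",f(*p),.1).round(4) for p in [(478,25),(635,0),(772,100),(612,138)]])
print("bin side",[onplane("side",p,.1).round(4) for p in [(211,272),(311,316),(258,362),(151,318)]])
# eggs
def eggs(n):
    a=cv2.imread(f"pics/{n}0.png");h=cv2.cvtColor(a,cv2.COLOR_BGR2HSV)
    m=((a[:,:,2].astype(int)-a[:,:,1]>50)&(a[:,:,1]<75)&(a[:,:,2]<190)&(h[:,:,0]<9)).astype(np.uint8)*255
    if n=="scene": m[:,230:]=0;m[:210]=0;m[300:]=0;m[:,:100]=0
    else: m[:,:300]=0;m[:,395:]=0;m[:135]=0;m[180:]=0
    cv2.imwrite(f"pics/m{n}.png",m)
    return m
for n in["scene","side"]:
    m=eggs(n)
h=lambda u,v:(70+u/4,170+v/4)
for p in [(212,274),(250,324),(290,377),(334,434)]: print("egg scene",onplane("scene",h(*p),.043).round(4))
for p in [(322,154),(341,156),(360,158),(379,160)]: print("egg side",onplane("side",p,.043).round(4))
print("tray",[onplane("scene",h(*p),.022).round(4) for p in [(320,208),(500,415),(237,577),(72,335)]])
E
```

```text
[[ 0.5532 -0.0898]
 [ 0.5424 -0.0421]
 [ 0.5318  0.0067]
 [ 0.5147  0.0583]]
[[ 0.5538 -0.0915]
 [ 0.5418 -0.0411]
 [ 0.5296  0.0084]
 [ 0.5189  0.0555]]
bin [array([0.3901, 0.295 , 0.1   ]), array([0.4251, 0.4368, 0.1   ]), array([0.6083, 0.4103, 0.1   ]), array([0.5846, 0.2673, 0.1   ])]
bin side [array([0.5694, 0.2826, 0.1   ]), array([0.3839, 0.3169, 0.1   ]), array([0.4211, 0.4269, 0.1   ]), array([0.5997, 0.4109, 0.1   ])]
egg scene [ 0.4283 -0.3616  0.043 ]
egg scene [ 0.4779 -0.3559  0.043 ]
egg scene [ 0.5276 -0.3503  0.043 ]
egg scene [ 0.5782 -0.3441  0.043 ]
egg side [ 0.5708 -0.3271  0.043 ]
egg side [ 0.5213 -0.3355  0.043 ]
egg side [ 0.4724 -0.3437  0.043 ]
egg side [ 0.4241 -0.3518  0.043 ]
tray [array([ 0.3888, -0.2844,  0.022 ]), array([ 0.5993, -0.2585,  0.022 ]), array([ 0.6211, -0.4177,  0.022 ]), array([ 0.4101, -0.4441,  0.022 ])]
```

View pics/mscene.png

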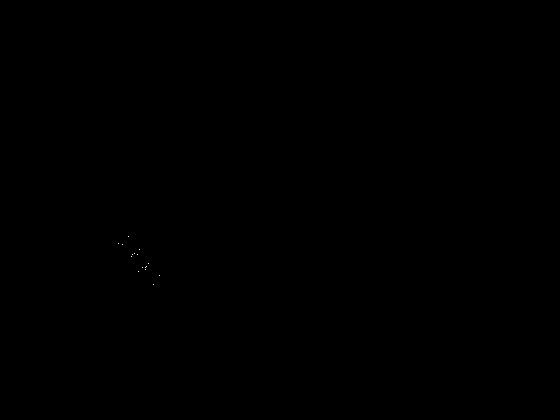

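```bash
python3 - <<'E'
from h import *
print(go((.49,-.05,.25),np.radians(13.6)))
E
```

```text
[array([ -18.8,  439.2, -327. ]), ('roll units', np.float64(-13.75), 'other', np.float64(16.25), 'q6', np.float64(1.418226945286236))]
```

Request:
drive_tool(plan="-20 440 -326 -13.75;-20 440 -326 -13.75;-20 440 -326 -13.75;-20 440 -326 -13.75;-20 440 -326 -13.75;-20 440 -326 -13.75;-20 440 -326 -13.75;-20 440 -326 -13.75;-20 440 -326 -13.75;-20 440 -326 -13.75;-20 440 -326 -13.75;-20 440 -326 -13.75", claw=0, force=20)

```text
clock: 1.65
position: [0.4906, -0.0518, 0.2512]
ee_rot: [-0.185, 1.563, 0.185]
contact_force: [0.0, 0.5, 0.3]
finger_gap: 1.001
```

```bash
python3 - <<'E'
from h import *
s=read_state();print(s["clock"],s["position"],s["qpos"].round(2),R.from_rotvec(s["ee_rot"]).as_matrix()[:,2])
cv2.imwrite("pics/w1.png",snapshot("wrist"))
np.savez("w1.npz",p=s["position"],r=s["ee_rot"])
E
```

```text
1.65 [ 0.49060428 -0.05175077  0.25122687] [-0.28  0.16 -0.06  1.35 -0.    1.06] [ 9.72421121e-01  2.33231791e-01 -3.08262259e-04]
```

View pics/w1.png

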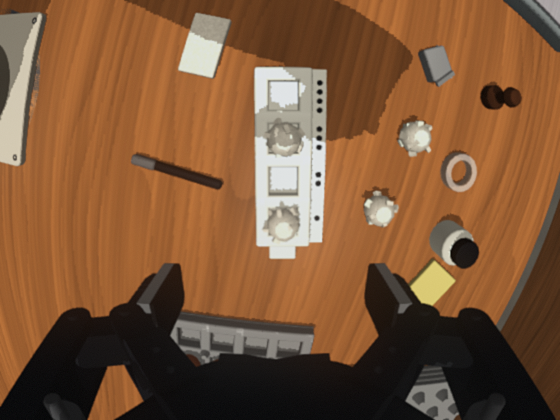

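The wrist view shows the strip clearly. It's aligned with the tool: rim corners are (254,68), (309,69), (257,246) and (309,243), the balls are at (284,223) and (284,138), the loose balls at (415,136) and (380,209), and the chunk at (436,66).

```bash
python3 - <<'E'
from h import *
z=np.load("w1.npz");st={"position":z["p"],"ee_rot":z["r"]}
a=cv2.imread("pics/w1.png")
cv2.imwrite("pics/w1z.png",cv2.resize(a[50:270,230:470],None,fx=3.3,fy=2.7,interpolation=cv2.INTER_CUBIC)[:600])
for n,uv,h in [("c",(255,68),.022),("c",(310,69),.022),("c",(257,246),.022),("c",(310,243),.022),("pip1",(318,218),.006),("pip4",(320,96),.006),("b1",(284,223),.032),("b2",(284,138),.032),("ball3",(380,209),.019),("ball4",(415,136),.019),("chunk",(437,65),.022),("mouth4",(284,95),.01),("mouth2",(284,180),.01)]:
    print(n,wplane(uv,h,st).round(4))
E
```

```text
c [0.4413 0.0673 0.022 ]
c [0.5015 0.081  0.022 ]
c [ 0.4911 -0.1395  0.022 ]
c [ 0.5542 -0.1204  0.022 ]
pip1 [ 0.5583 -0.0912  0.006 ]
pip4 [0.5218 0.0551 0.006 ]
b1 [ 0.5152 -0.0991  0.032 ]
b2 [ 0.4914 -0.0028  0.032 ]
ball3 [ 0.6292 -0.058   0.019 ]
ball4 [0.6461 0.0416 0.019 ]
chunk [0.6509 0.1366 0.022 ]
mouth4 [0.4804 0.0452 0.01  ]
mouth2 [ 0.5045 -0.0533  0.01  ]
```

View pics/w1z.png

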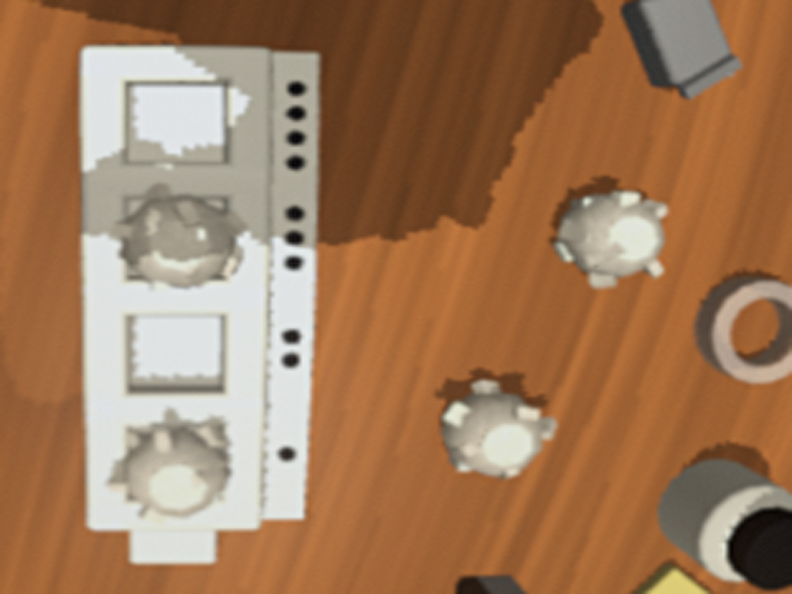

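```bash
python3 - <<'E'
from h import *
print(go((.511,-.0995,.12),np.radians(13.6)))
E
```

```text
[array([131.3, -51.1,   8.7]), ('roll units', np.float64(-0.02), 'other', np.float64(29.98), 'q6', np.float64(1.060271609623875))]
```

Request:
drive_tool(plan="60 -25 4 0;131 -51 9 0;131 -51 9 0;131 -51 9 0;131 -51 9 0", claw=0)

```text
clock: 2.33
position: [0.5127, -0.0983, 0.1225]
ee_rot: [-0.187, 1.56, 0.185]
contact_force: [-0.5, 0.0, -0.4]
finger_gap: 1.002
```

```bash
cat > look.py <<'E'
from h import *
import sys
n=sys.argv[1]
s=read_state();print(s["clock"],s["position"].round(4),s["finger_gap"])
cv2.imwrite(f"pics/{n}.png",snapshot("wrist"));np.savez(n+".npz",p=s["position"],r=s["ee_rot"])
E
python3 look.py w2
```

```text
2.325 [ 0.5127 -0.0983  0.1225] 1.0017661470548633
```

View pics/w2.png

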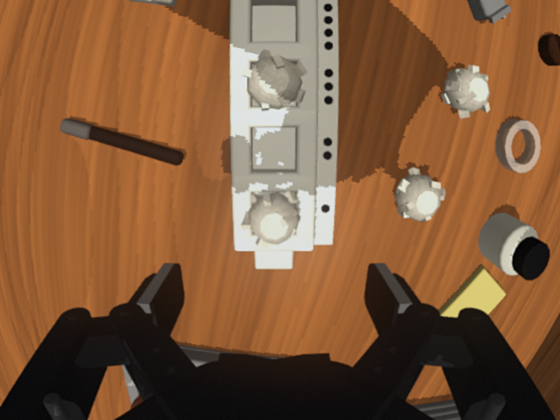

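```bash
python3 - <<'E'
from h import *
z=np.load("w2.npz");st={"position":z["p"],"ee_rot":z["r"]}
for n,uv,h in [("b1",(273,219),.032),("b2",(277,82),.032),("m2",(274,149),.022),("m4",(275,22),.022),("pip1",(326,208),.006),("ball3",(419,195),.019),("ball4",(466,91),.019)]:
    print(n,wplane(uv,h,st).round(4))
print(go((.5125,-.0995,.022)))
E
```

```text
b1 [ 0.5143 -0.1024  0.032 ]
b2 [ 0.4934 -0.0037  0.032 ]
m2 [ 0.5029 -0.052   0.022 ]
m4 [0.4809 0.0423 0.022 ]
pip1 [ 0.5572 -0.0911  0.006 ]
ball3 [ 0.6291 -0.0581  0.019 ]
ball4 [0.6463 0.0397 0.019 ]
[array([100.5,  -1. ,  -0.7])]
```

Request:
drive_tool(plan="50 -3 0 0;90 -3 0 0;100 -3 0 0;100 -3 0 0;100 -3 0 0", claw=0)

```text
clock: 3.0
position: [0.5137, -0.1015, 0.0221]
ee_rot: [-0.187, 1.56, 0.185]
contact_force: [0.8, -0.6, 0.2]
finger_gap: 1.0
```

Request:
drive_tool(plan="0 0 0 0;0 0 0 0;0 0 0 0;0 0 0 0;0 0 0 0;0 0 0 0", claw=1, force=25)

```text
clock: 3.75
position: [0.5127, -0.1013, 0.0208]
ee_rot: [-0.186, 1.562, 0.186]
contact_force: [-1.4, 0.0, 5.9]
finger_gap: 0.457
```

```bash
python3 look.py w3; python3 -c "
from h import *
print(go((.455,.35,.17)))"
```

```text
3.75 [ 0.5127 -0.1013  0.0208] 0.45748120704723144
[array([-149.3,  452.2,   49.9])]
```

View pics/w3.png

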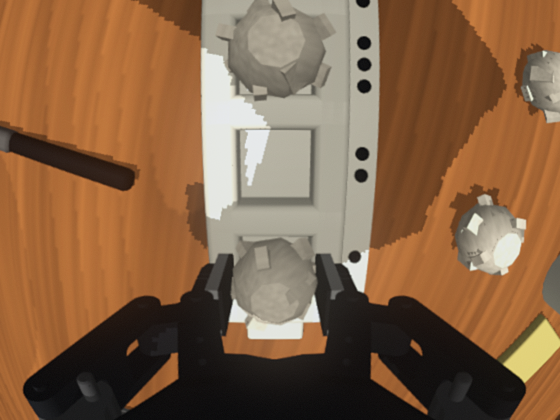

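Grasped at about 39 mm. Next I lift it and carry it to the bin.

Request:
drive_tool(plan="-60 0 0 0;-115 20 2 0;-150 80 10 0;-150 140 16 0;-150 200 22 0;-150 260 29 0;-150 320 36 0;-150 380 43 0;-150 452 50 0;-150 452 50 0;-150 452 50 0")

```text
clock: 5.18
position: [0.4547, 0.3502, 0.1699]
ee_rot: [-0.188, 1.563, 0.187]
contact_force: [-0.1, -0.2, -0.2]
finger_gap: 0.46
```

```bash
python3 look.py w4; python3 -c "
from h import *
print(go((.455,.35,.11)))"
```

```text
5.175 [0.4547 0.3502 0.1699] 0.45980571854626145
[array([60.1,  0.6,  0.2])]
```

View pics/w4.png

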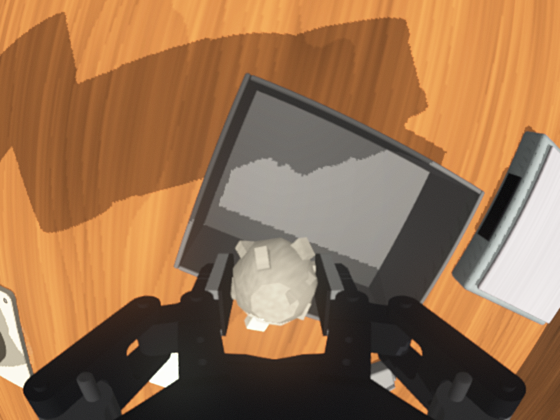

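```bash
python3 - <<'E'
from h import *
z=np.load("w4.npz");st={"position":z["p"],"ee_rot":z["r"]}
for uv in [(250,76),(482,192),(177,266)]: print(wplane(uv,.1,st).round(4))
E
```

```text
[0.4175 0.4427 0.1   ]
[0.6077 0.4117 0.1   ]
[0.3932 0.2993 0.1   ]
```

Request:
drive_tool(plan="40 5 20 0;62 5 20 0;62 5 20 0;62 5 20 0")

```text
clock: 5.72
position: [0.4741, 0.3586, 0.1095]
ee_rot: [-0.185, 1.562, 0.185]
contact_force: [-0.5, 0.1, 0.8]
finger_gap: 0.457
```

Request:
drive_tool(plan="0 0 0 0;0 0 0 0;0 0 0 0", claw=0.2)

```text
clock: 6.1
position: [0.4734, 0.3596, 0.1087]
ee_rot: [-0.186, 1.562, 0.186]
contact_force: [-0.7, -0.3, 1.2]
finger_gap: 0.804
```

```bash
python3 -c "
from h import *
print(go((.4925,-.0035,.17)))
print(go((.4925,-.0035,.022)))"
```

```text
[array([ -61.4, -357.4,  -66.6])]
[array([  86.6, -357.4,  -66.7])]
```

Next is ball2 in pocket 3. I lift clear of the bin, travel, then descend.

Request:
drive_tool(plan="-60 0 0 0;-61 -60 -11 0;-61 -120 -22 0;-61 -180 -33 0;-61 -240 -44 0;-61 -300 -56 0;-61 -357 -67 0;-61 -357 -67 0;0 -357 -67 0;0 -357 -67 0;0 -357 -67 0", claw=0)

```text
clock: 7.48
position: [0.4926, -0.0026, 0.1098]
ee_rot: [-0.187, 1.562, 0.187]
contact_force: [0.6, -0.1, 0.7]
finger_gap: 1.0
```

```bash
python3 look.py w5; python3 -c "
from h import *
z=np.load('w5.npz');st={'position':z['p'],'ee_rot':z['r']}
print(go((.4925,-.0035,.022)),wproj((.4925,-.0035,.032),st))"
```

```text
7.475 [ 0.4926 -0.0026  0.1098] 1.0000716076200453
[array([88.2, -0.5, -0.9])] (np.float64(271.8897335704217), np.float64(220.01527221553908))
```

View pics/w5.png

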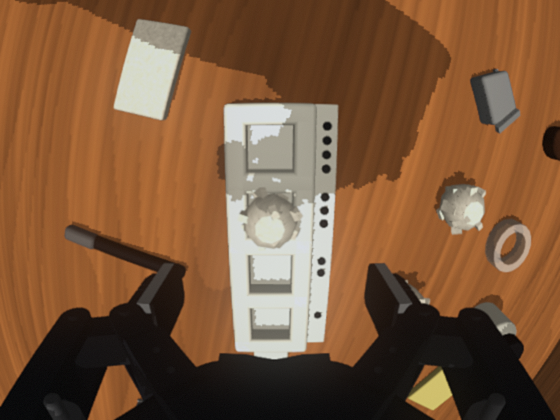

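The ball is at (271,219), matching the projected (272,220), so I descend and grip.

Request:
drive_tool(plan="50 0 0 0;80 0 0 0;88 0 0 0;88 0 0 0")

```text
clock: 8.02
position: [0.4929, -0.0032, 0.0215]
ee_rot: [-0.187, 1.561, 0.186]
contact_force: [0.2, -0.2, 0.0]
finger_gap: 1.002
```

Request:
drive_tool(plan="0 0 0 0;0 0 0 0;0 0 0 0;0 0 0 0;0 0 0 0;-60 0 0 0;-120 0 0 0;-150 0 0 0", claw=1, force=25)

```text
clock: 9.02
position: [0.4928, -0.0034, 0.1739]
ee_rot: [-0.187, 1.559, 0.185]
contact_force: [0.3, -0.4, -0.2]
finger_gap: 0.455
```

```bash
python3 -c "
from h import *
print(read_state()['position'],go((.53,.36,.17)))"
```

```text
[ 0.49279854 -0.00343295  0.17387854] [array([  3.8, 344.6, 121.4])]
```

Request:
drive_tool(plan="0 60 20 0;0 115 40 0;0 170 60 0;0 230 80 0;0 290 100 0;0 345 121 0;0 345 121 0;60 345 121 0;62 345 121 0;62 345 121 0")

```text
clock: 10.28
position: [0.5292, 0.3601, 0.1099]
ee_rot: [-0.185, 1.562, 0.186]
contact_force: [0.4, -0.2, 1.4]
finger_gap: 0.461
```

Request:
drive_tool(plan="0 0 0 0;0 0 0 0;0 0 0 0;-60 0 0 0", claw=0.2)

```text
clock: 10.78
position: [0.5267, 0.3594, 0.1649]
ee_rot: [-0.188, 1.571, 0.184]
contact_force: [0.4, 0.2, -0.1]
finger_gap: 0.801
```

```bash
python3 look.py w6; python3 -c "
from h import *
cv2.imwrite('pics/s6.png',snapshot('scene'))"
```

```text
10.775 [0.5267 0.3594 0.1649] 0.8008734539263201
```

View pics/w6.png

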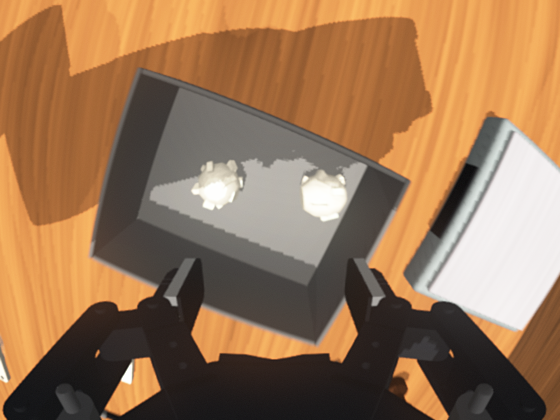

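View pics/s6.png

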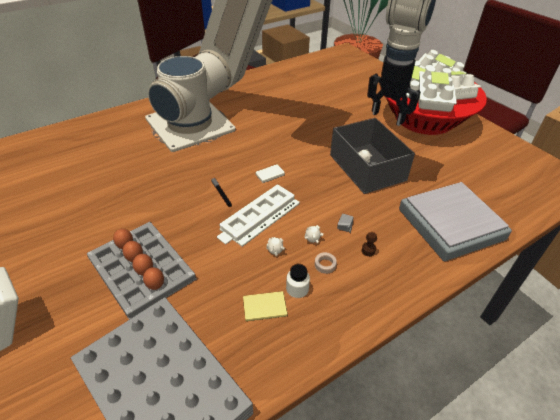

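Both balls are in the bin. I go over the chunk for a look.

```bash
python3 -c "
from h import *
print('stamp',onplane('scene',(369,250),0.0),'tape',onplane('scene',(325,264),.009),'pot',onplane('scene',(298,288),.01))
print(go((.65,.135,.16)))"
```

```text
stamp [0.74831407 0.13813919 0.        ] tape [0.72932798 0.01431097 0.009     ] pot [ 0.75126794 -0.07922024  0.01      ]
[array([  14.6, -248.2,   62.7])]
```

Request:
drive_tool(plan="0 -60 15 0;0 -120 30 0;0 -180 45 0;0 -248 63 0;10 -248 63 0;10 -248 63 0;10 -248 63 0", claw=0)

```text
clock: 11.75
position: [0.6475, 0.1355, 0.1586]
ee_rot: [-0.187, 1.563, 0.187]
contact_force: [-0.1, 0.8, 0.8]
finger_gap: 1.001
```

```bash
python3 look.py w7; python3 -c "
from h import *
a=cv2.imread('pics/w7.png');cv2.imwrite('pics/w7z.png',cv2.resize(a[100:300,180:400],None,fx=3,fy=3,interpolation=cv2.INTER_CUBIC))"
```

```text
11.75 [0.6475 0.1355 0.1586] 1.000880616483902
```

View pics/w7.png

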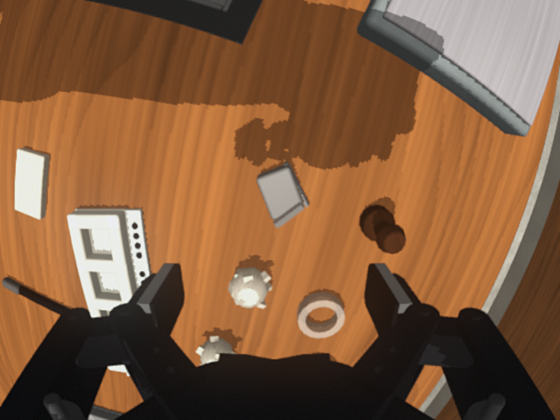

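View pics/w7z.png

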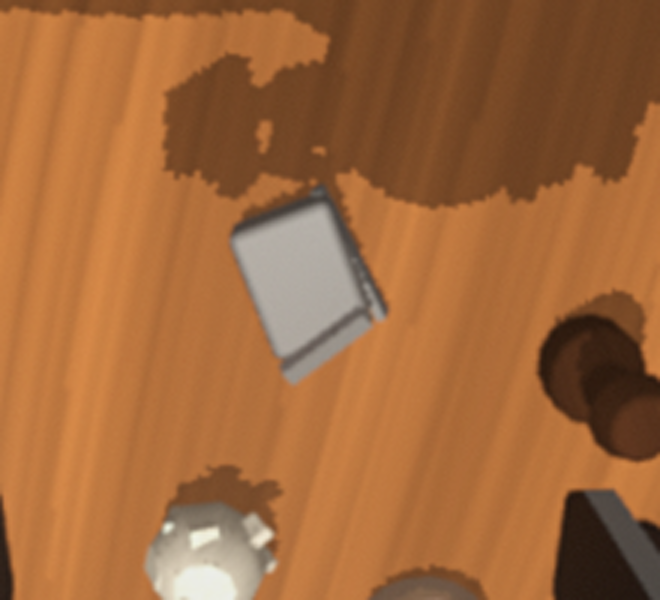

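```bash
python3 - <<'E'
from h import *
z=np.load("w7.npz");st={"position":z["p"],"ee_rot":z["r"]}
P=[wplane((180+u/3,100+v/3),.022,st)[:2] for u,v in [(233,238),(322,200),(368,312),(284,365)]]
P=np.array(P);print(P.round(4),P.mean(0))
for i in range(4):
    d=P[(i+1)%4]-P[i];print(np.hypot(*d),np.degrees(np.arctan2(d[1],d[0])))
for uv in [(249,287)]: print("ball4",wplane(uv,.019,st))
E
```

```text
[[0.6307 0.149 ]
 [0.6532 0.166 ]
 [0.6748 0.1366]
 [0.6544 0.1146]] [0.65329141 0.14154685]
0.028185669912017337 37.13147845554994
0.03645941806333271 -53.65433413036862
0.03004587805318373 -132.71042793451753
0.04179774497883216 124.54082281424108
ball4 [0.64615959 0.04046235 0.019     ]
```

```bash
python3 - <<'E'
from h import *
print(go((.6525,.1405,.07),np.radians(37.5)))
E
```

```text
[array([88.8,  3.5,  5.9]), ('roll units', np.float64(-3.97), 'other', np.float64(26.03), 'q6', np.float64(1.4118867602509502))]
```

Request:
drive_tool(plan="45 3.5 6 -1.5;89 3.5 6 -3;89 3.5 6 -4;89 3.5 6 -4;120 3.5 6 -4;145 3.5 6 -4;151 3.5 6 -4;151 3.5 6 -4")

```text
clock: 12.8
position: [0.6534, 0.1395, 0.0082]
ee_rot: [-0.513, 1.508, 0.513]
contact_force: [-0.5, 0.0, 1.1]
finger_gap: 0.997
```

Request:
drive_tool(plan="0 0 0 0;0 0 0 0;0 0 0 0;0 0 0 0;0 0 0 0;0 0 0 0;-60 0 0 0;-120 0 0 0;-160 0 0 0;-160 0 0 0", claw=1, force=25)

```text
clock: 14.05
position: [0.6545, 0.1391, 0.1711]
ee_rot: [-0.514, 1.503, 0.512]
contact_force: [-0.2, -0.2, -0.4]
finger_gap: 0.374
```

```bash
python3 look.py w8; python3 -c "
from h import *
print(go((.50,.335,.17),np.radians(13.6)))"
```

```text
14.05 [0.6545 0.1391 0.1711] 0.37359969363213363
[array([ -1.8, 249. ,  -2.2]), ('roll units', np.float64(4.0), 'other', np.float64(-26.0), 'q6', np.float64(0.9992071818955192))]
```

View pics/w8.png

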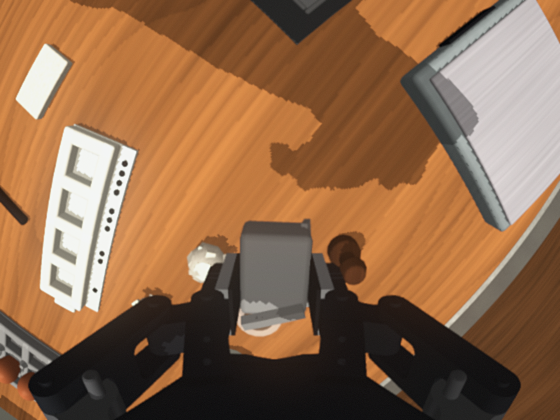

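The chunk is held square with a 32 mm gap. It goes to the bin.

Request:
drive_tool(plan="0 60 0 1;0 120 0 2;0 180 -2 3;0 249 -2 4;0 249 -2 4;0 249 -2 4;55 249 -2 4;62 249 -2 4;62 249 -2 4")

```text
clock: 15.22
position: [0.5004, 0.3342, 0.1054]
ee_rot: [-0.185, 1.564, 0.185]
contact_force: [-0.3, -0.8, -0.2]
finger_gap: 0.365
```

Request:
drive_tool(plan="0 0 0 0;0 0 0 0;0 0 0 0;-60 0 0 0", claw=0.2)

```text
clock: 15.72
position: [0.4977, 0.3342, 0.1623]
ee_rot: [-0.188, 1.57, 0.184]
contact_force: [0.5, 0.8, -0.2]
finger_gap: 0.801
```

```bash
python3 look.py w9; python3 -c "
from h import *
print(go((.645,.042,.16),np.radians(13.6)))"
```

```text
15.725 [0.4977 0.3342 0.1623] 0.8008517857369237
[array([  13.2, -319.5,   71. ]), ('roll units', np.float64(-0.0), 'other', np.float64(30.0), 'q6', np.float64(1.7852192703062233))]
```

View pics/w9.png

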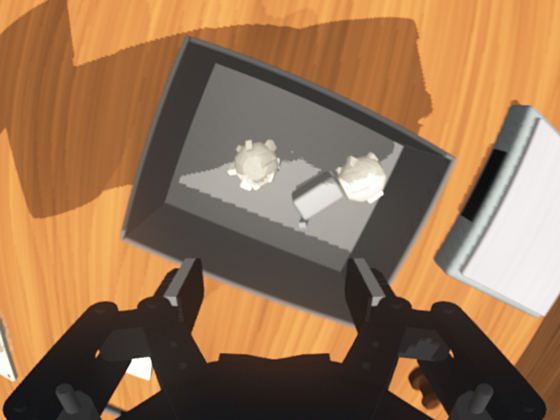

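Request:
drive_tool(plan="0 -60 14 0;0 -120 28 0;0 -180 42 0;0 -240 56 0;0 -319 71 0;50 -319 71 0;60 -319 71 0;60 -319 71 0;60 -319 71 0", claw=0.2)

```text
clock: 16.9
position: [0.644, 0.043, 0.1072]
ee_rot: [-0.187, 1.56, 0.187]
contact_force: [-0.2, 0.4, 0.2]
finger_gap: 0.8
```

```bash
python3 look.py w10
```

```text
16.9 [0.644  0.043  0.1072] 0.8003340939643243
```

View pics/w10.png

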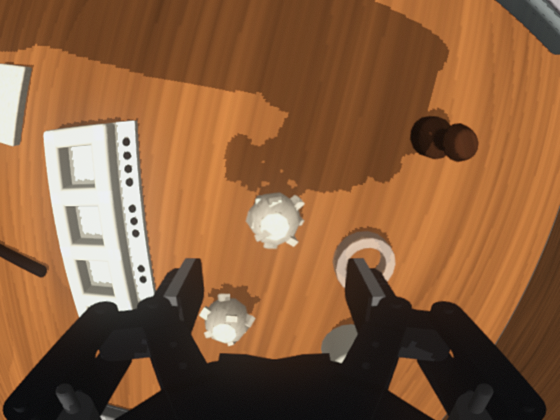

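```bash
python3 - <<'E'
from h import *
z=np.load("w10.npz");st={"position":z["p"],"ee_rot":z["r"]}
for n,uv,h in [("ball4",(275,220),.019),("tape",(365,259),.009),("ball3",(226,320),.019)]:
    print(n,wplane(uv,h,st).round(4))
print(go((.6455,.0425,.012),np.radians(13.6)))
E
```

```text
ball4 [0.6471 0.0393 0.019 ]
tape [0.7297 0.02   0.009 ]
ball3 [ 0.6276 -0.0601  0.019 ]
[array([95.2, -0.6,  1.1]), ('roll units', np.float64(0.01), 'other', np.float64(-29.99), 'q6', np.float64(1.2688795605572039))]
```

Request:
drive_tool(plan="50 -2.5 1 0;85 -2.5 1 0;97 -2.5 1 0;97 -2.5 1 0")

```text
clock: 17.45
position: [0.6454, 0.04, 0.009]
ee_rot: [-0.187, 1.562, 0.186]
contact_force: [0.2, -0.2, 0.5]
finger_gap: 0.802
```

Request:
drive_tool(plan="0 0 0 0;0 0 0 0;0 0 0 0;0 0 0 0;0 0 0 0;-60 0 0 0;-120 0 0 0;-160 0 0 0;-160 0 0 0", claw=1, force=25)

```text
clock: 18.58
position: [0.6468, 0.0394, 0.1731]
ee_rot: [-0.187, 1.555, 0.185]
contact_force: [0.1, -0.1, -1.4]
finger_gap: 0.458
```

```bash
python3 -c "
from h import *
print(go((.51,.38,.17),np.radians(13.6)))"
```

```text
[array([  1.8, 363.2, -53. ]), ('roll units', np.float64(-0.0), 'other', np.float64(30.0), 'q6', np.float64(1.2653670391513399))]
```

Request:
drive_tool(plan="0 60 -15 0;0 120 -35 0;0 180 -55 0;0 240 -75 0;0 320 -102 0;0 320 -102 0;0 320 -102 0;60 320 -102 0;65 320 -102 0;65 320 -102 0")

```text
clock: 19.82
position: [0.4716, 0.326, 0.104]
ee_rot: [-0.185, 1.563, 0.185]
contact_force: [0.3, 0.0, 0.4]
finger_gap: 0.453
```

Request:
drive_tool(plan="0 0 0 0;0 0 0 0;0 0 0 0;-60 0 0 0;-60 0 0 0", claw=0.2)

```text
clock: 20.45
position: [0.4727, 0.3276, 0.1678]
ee_rot: [-0.184, 1.556, 0.188]
contact_force: [0.9, 0.5, 0.2]
finger_gap: 0.798
```

```bash
python3 look.py w11; python3 -c "
from h import *
cv2.imwrite('pics/s11.png',snapshot('scene'))
print(go((.6275,-.059,.16),np.radians(13.6)))"
```

```text
20.45 [0.4727 0.3276 0.1678] 0.7982902175449568
[array([   3.9, -411.8,   61.5]), ('roll units', np.float64(-0.0), 'other', np.float64(30.0), 'q6', np.float64(1.7939909033770984))]
```

View pics/w11.png

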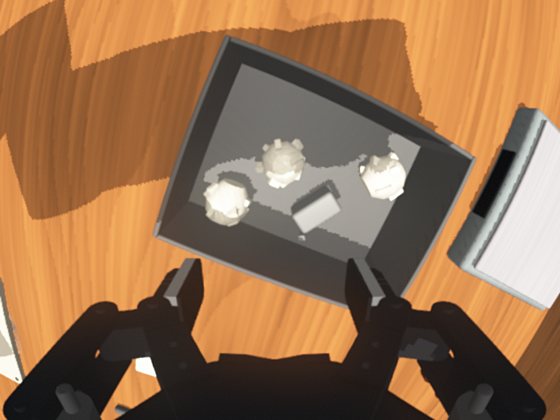

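View pics/s11.png

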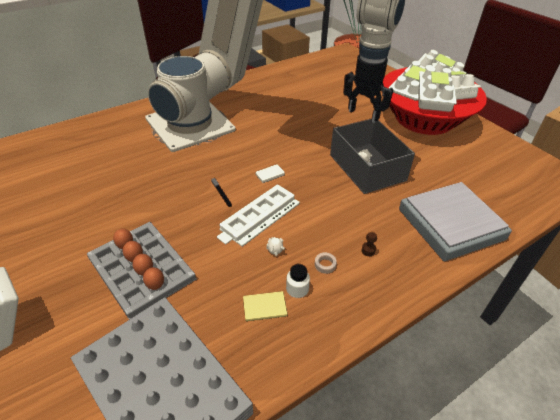

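Three balls and the chunk are in the bin, and one ball is left on the table.

Request:
drive_tool(plan="0 -60 9 0;0 -120 18 0;0 -180 27 0;0 -240 36 0;0 -300 45 0;0 -360 53 0;0 -411 61 0;50 -411 61 0;60 -411 61 0;60 -411 61 0;60 -411 61 0", claw=0.2)

```text
clock: 21.92
position: [0.6272, -0.0579, 0.1049]
ee_rot: [-0.187, 1.561, 0.186]
contact_force: [0.6, 0.1, -0.2]
finger_gap: 0.801
```

```bash
python3 look.py w12
```

```text
21.925 [ 0.6272 -0.0579  0.1049] 0.8005114955189725
```

View pics/w12.png

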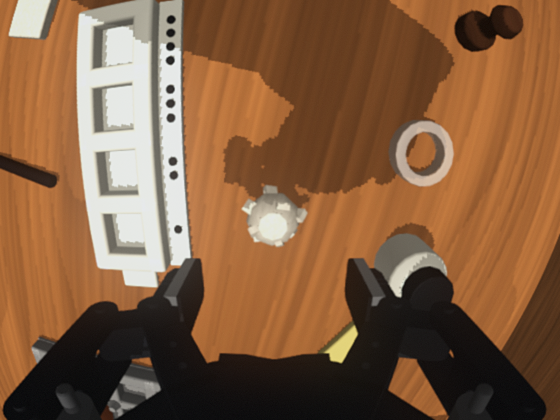

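Request:
drive_tool(plan="50 -2.5 0 0;85 -2.5 0 0;95 -2.5 0 0;95 -2.5 0 0")

```text
clock: 22.48
position: [0.6277, -0.0608, 0.0092]
ee_rot: [-0.186, 1.562, 0.186]
contact_force: [0.9, 0.7, 1.1]
finger_gap: 0.797
```

Request:
drive_tool(plan="0 0 0 0;0 0 0 0;0 0 0 0;0 0 0 0;0 0 0 0;-60 0 0 0;-120 0 0 0;-160 0 0 0;-160 0 0 0", claw=1, force=25)

```text
clock: 23.6
position: [0.6288, -0.0613, 0.1731]
ee_rot: [-0.188, 1.555, 0.184]
contact_force: [0.2, -0.1, -0.3]
finger_gap: 0.458
```

```bash
python3 -c "
from h import *
print(go((.54,.345,.17),np.radians(13.6)))"
```

```text
[array([  1.7, 415.8,   9. ]), ('roll units', np.float64(-0.0), 'other', np.float64(30.0), 'q6', np.float64(1.103892239299521))]
```

Request:
drive_tool(plan="0 60 -8 0;0 120 -16 0;0 180 -24 0;0 240 -32 0;0 300 -40 0;0 360 -48 0;0 420 -54 0;0 475 -55 0;0 475 -55 0;60 475 -55 0;65 475 -55 0;65 475 -55 0")

```text
clock: 25.1
position: [0.4627, 0.3872, 0.1041]
ee_rot: [-0.185, 1.563, 0.185]
contact_force: [0.3, -0.4, 0.5]
finger_gap: 0.458
```

Request:
drive_tool(plan="0 0 0 0;0 0 0 0;0 0 0 0;-60 0 0 0;-60 0 0 0", claw=0.2)

```text
clock: 25.72
position: [0.464, 0.389, 0.168]
ee_rot: [-0.183, 1.556, 0.188]
contact_force: [-0.1, 1.3, 0.2]
finger_gap: 0.799
```

```bash
python3 -c "
from h import *
print(go((.48,.29,.18),np.radians(13.6)))"
```

```text
[array([-12.3, -99.9,  -7.6]), ('roll units', np.float64(-0.0), 'other', np.float64(30.0), 'q6', np.float64(1.8929306648222466))]
```

Request:
drive_tool(plan="-12 -60 0 0;-12 -100 -8 0;-12 -100 -8 0;-12 -100 -8 0")

```text
clock: 26.22
position: [0.478, 0.2889, 0.1752]
ee_rot: [-0.185, 1.563, 0.186]
contact_force: [-0.1, 0.2, -0.2]
finger_gap: 0.802
```

```bash
python3 look.py w13; python3 -c "
from h import *
cv2.imwrite('pics/s13.png',snapshot('scene'))
cv2.imwrite('pics/d13.png',snapshot('side'))
print(go((.50,-.30,.25),np.radians(97)))"
```

```text
26.225 [0.478  0.2889 0.1752] 0.8020919420704138
[array([ -75. , -578.2, -117.5]), ('roll units', np.float64(-13.89), 'other', np.float64(16.11), 'q6', np.float64(1.727369386957164))]
```

View pics/w13.png

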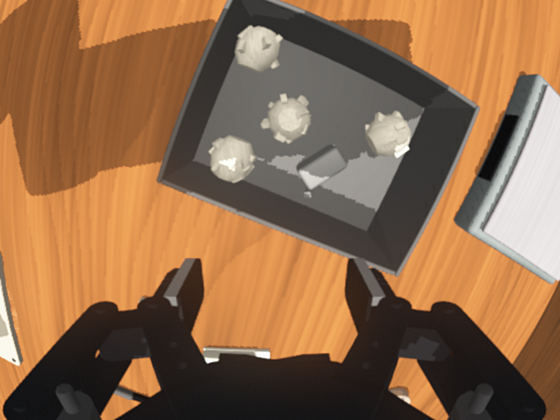

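View pics/s13.png

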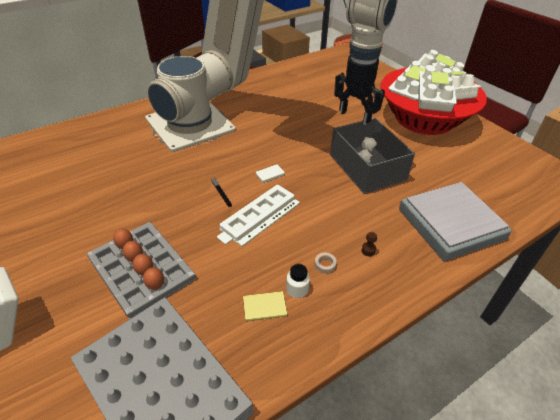

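View pics/d13.png

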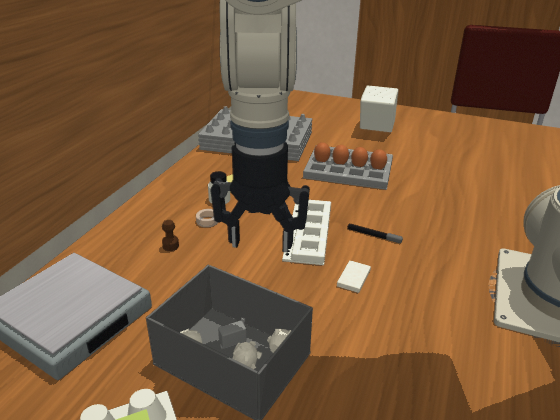

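Four balls and the chunk, all five scraps present, are in the bin and the table is clear. Now I go to the eggs.

```bash
python3 -c "
from h import *
print(go((.55,-.345,.23),np.radians(97)))"
```

```text
[array([ -55. , -633.7,  -79.5]), ('roll units', np.float64(-13.89), 'other', np.float64(16.11), 'q6', np.float64(1.727369386957164))]
```

Request:
drive_tool(plan="-55 -60 -8 -1.2;-55 -120 -15 -2.4;-55 -180 -22 -3.6;-55 -240 -30 -4.8;-55 -300 -38 -6;-55 -360 -45 -7.5;-55 -420 -52 -9;-55 -480 -60 -10.5;-55 -540 -68 -12;-55 -600 -75 -13.9;-55 -634 -80 -13.9;-55 -634 -80 -13.9", claw=0)

```text
clock: 27.88
position: [0.5493, -0.3482, 0.2287]
ee_rot: [-1.296, 1.15, 1.298]
contact_force: [0.5, 0.5, -0.0]
finger_gap: 0.999
```

Request:
drive_tool(plan="0 0 0 0;0 0 0 0")

```text
clock: 28.12
position: [0.5493, -0.3448, 0.2307]
ee_rot: [-1.3, 1.148, 1.299]
contact_force: [0.5, 0.0, -0.5]
finger_gap: 1.005
```

```bash
python3 look.py w14
```

```text
28.125 [ 0.5493 -0.3448  0.2307] 1.004730328570357
```

View pics/w14.png

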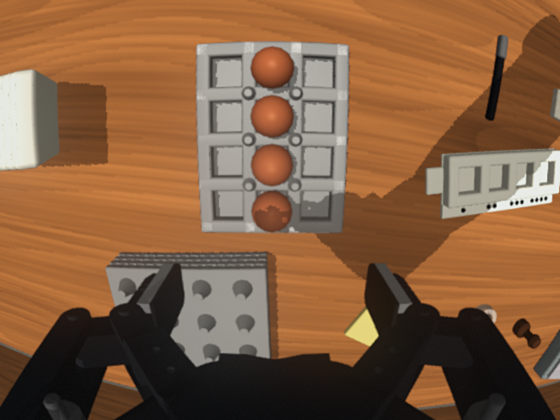

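```bash
python3 - <<'E'
from h import *
z=np.load("w14.npz");st={"position":z["p"],"ee_rot":z["r"]}
a=cv2.imread("pics/w14.png");h=cv2.cvtColor(a,cv2.COLOR_BGR2HSV)
m=cv2.inRange(h,(0,150,50),(9,255,255));m[:,:235]=0;m[:,310:]=0;m[250:]=0
m=cv2.morphologyEx(m,cv2.MORPH_OPEN,np.ones((5,5)))
n,l,s,c=cv2.connectedComponentsWithStats(m)
for i in range(1,n):
    if s[i,4]>150: print(s[i],c[i].round(1),wplane(c[i],.045,st).round(4))
for uv in [(197,45),(349,45),(343,232),(203,231)]: print(wplane(uv,.022,st).round(4))
for uv in [(249,93),(295,93),(248,186),(295,185)]: print("peak",wplane(uv,.032,st).round(4))
for P in [(.4283,-.355,.043),(.576,-.336,.043)]: print(wproj(P,st))
print("jaw",np.degrees(np.arctan2(*R.from_rotvec(st["ee_rot"]).as_matrix()[[1,0],2])))
E
```

```text
[ 0.4086 -0.446   0.022 ]
[ 0.3886 -0.2834  0.022 ]
[ 0.5995 -0.2572  0.022 ]
[ 0.6184 -0.4201  0.022 ]
peak [ 0.4579 -0.3822  0.032 ]
peak [ 0.4521 -0.3352  0.032 ]
peak [ 0.5564 -0.3722  0.032 ]
peak [ 0.5491 -0.3222  0.032 ]
(np.float64(278.9390741033839), np.float64(66.75428163768453))
(np.float64(279.2583710525187), np.float64(210.21052067656888))
jaw 97.0625519175892
```

```bash
python3 - <<'E'
from h import *
print(go((.5782,-.3424,.12),np.radians(97.1)))
E
```

```text
[array([110.8, -29. ,  -1. ]), ('roll units', np.float64(-0.01), 'other', np.float64(29.99), 'q6', np.float64(-0.8132563404046794))]
```

Request:
drive_tool(plan="50 -15 -1 0;100 -29 -1 0;111 -29 -1 0;111 -29 -1 0;111 -29 -1 0", claw=0, force=20)

```text
clock: 28.8
position: [0.5784, -0.3444, 0.1219]
ee_rot: [-1.301, 1.149, 1.295]
contact_force: [-0.5, -1.1, -0.2]
finger_gap: 0.999
```

```bash
python3 look.py w15; python3 - <<'E'
from h import *
z=np.load("w15.npz");st={"position":z["p"],"ee_rot":z["r"]}
print(wproj((.5782,-.3424,.045),st),go((.5782,-.3424,.024)))
E
```

```text
28.8 [ 0.5784 -0.3444  0.1219] 0.9990444295782032
(np.float64(277.2174629408745), np.float64(218.0793912818483)) [array([97.8,  0.1,  2.3])]
```

View pics/w15.png

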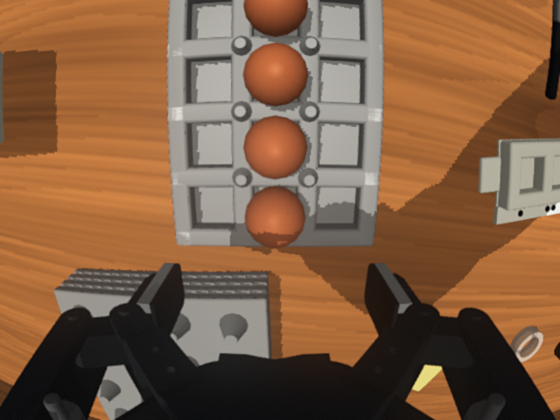

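The egg is at (275,216) against a projected (277,218), so it's well aligned. I descend.

Request:
drive_tool(plan="45 1 1 0;80 1 1 0;98 1 1 0;98 1 1 0;98 1 1 0")

```text
clock: 29.48
position: [0.5775, -0.3436, 0.0231]
ee_rot: [-1.3, 1.149, 1.296]
contact_force: [0.1, -0.7, 0.4]
finger_gap: 1.001
```

Request:
drive_tool(plan="0 0 0 0;0 0 0 0;0 0 0 0;0 0 0 0;0 0 0 0;0 0 0 0", claw=1, force=20)

```text
clock: 30.22
position: [0.577, -0.3431, 0.0221]
ee_rot: [-1.299, 1.149, 1.297]
contact_force: [-2.2, 0.9, 6.5]
finger_gap: 0.503
```

```bash
python3 look.py w16
```

```text
30.225 [ 0.577  -0.3431  0.0221] 0.5029446128178767
```

View pics/w16.png

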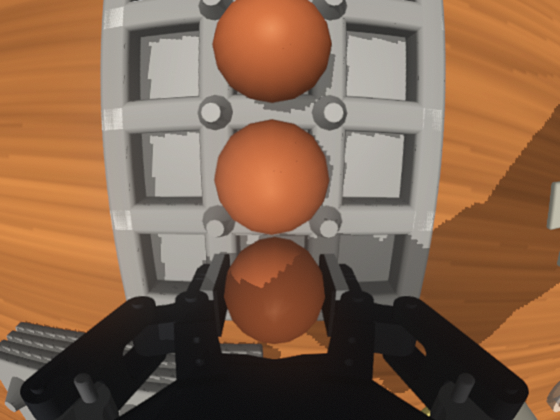

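Request:
drive_tool(plan="-15 0 0 0;-40 0 0 0;-75 0 0 0;-110 0 0 0;-110 0 0 0;-110 0 0 0")

```text
clock: 31.02
position: [0.5766, -0.3428, 0.1312]
ee_rot: [-1.298, 1.149, 1.299]
contact_force: [0.5, -0.7, -1.6]
finger_gap: 0.497
```

```bash
python3 look.py w17;python3 - <<'E'
from h import *
print(go((.511,-.1005,.13),np.radians(13.6)))
E
```

```text
31.025 [ 0.5766 -0.3428  0.1312] 0.49654604880287506
[array([  0.8,  35.5, 248.2]), ('roll units', np.float64(13.9), 'other', np.float64(-16.1), 'q6', np.float64(-0.7829805505422384))]
```

View pics/w17.png

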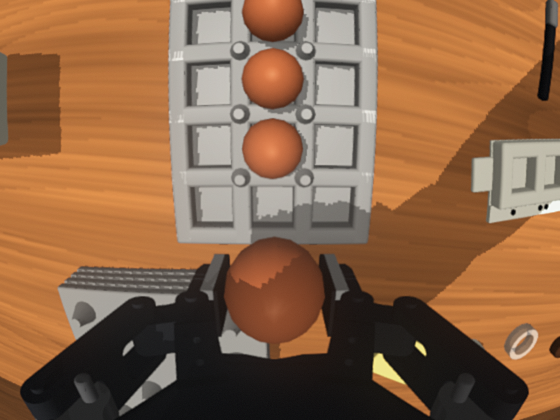

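```bash
python3 - <<'E'
from h import *
def W(n):
    z=np.load(n+".npz");return {"position":z["p"],"ee_rot":z["r"]}
u=np.array([.2335,-.9724])
for n,k,uv in [("w3",2,(276,166)),("w5",4,(270.5,147.5)),("w5",2,(271,272)),("w5",1,(271,323)),("w2",2,(274,149)),("w2",4,(275,22)),("w12",1,(127,230)),("w12",2,(121,171)),("w12",3,(117,108))]:
    p=wplane(uv,.022,W(n))[:2];print(n,k,p.round(4),"-> p1",(p+u*.05*(k-1)).round(4))
f=lambda u,v:(200+u/3.6,120+v/3)
for n,k,uv in [("scene",2,f(184,282)),("scene",4,f(278,222))]:
    p=onplane(n,uv,.022)[:2];print(n,k,p.round(4),"-> p1",(p+u*.05*(k-1)).round(4))
a=cv2.imread("pics/s13.png");cv2.imwrite("pics/s13z.png",cv2.resize(a[170:250,205:310],None,fx=7,fy=7,interpolation=cv2.INTER_CUBIC))
a=cv2.imread("pics/d13.png");cv2.imwrite("pics/d13z.png",cv2.resize(a[190:270,280:340],None,fx=7,fy=7,interpolation=cv2.INTER_CUBIC))
E
```

```text
w3 2 [ 0.5017 -0.0528] -> p1 [ 0.5134 -0.1014]
w5 4 [0.4786 0.0444] -> p1 [ 0.5136 -0.1015]
w5 2 [ 0.5017 -0.0505] -> p1 [ 0.5134 -0.0992]
w5 1 [ 0.5135 -0.0998] -> p1 [ 0.5135 -0.0998]
w2 2 [ 0.5019 -0.0532] -> p1 [ 0.5135 -0.1018]
w2 4 [0.4798 0.0412] -> p1 [ 0.5149 -0.1047]
w12 1 [ 0.5167 -0.0974] -> p1 [ 0.5167 -0.0974]
w12 2 [ 0.5065 -0.0511] -> p1 [ 0.5182 -0.0997]
w12 3 [ 0.4953 -0.0048] -> p1 [ 0.5186 -0.102 ]
scene 2 [ 0.5018 -0.054 ] -> p1 [ 0.5134 -0.1026]
scene 4 [0.4731 0.0455] -> p1 [ 0.5081 -0.1004]
```

View pics/s13z.png

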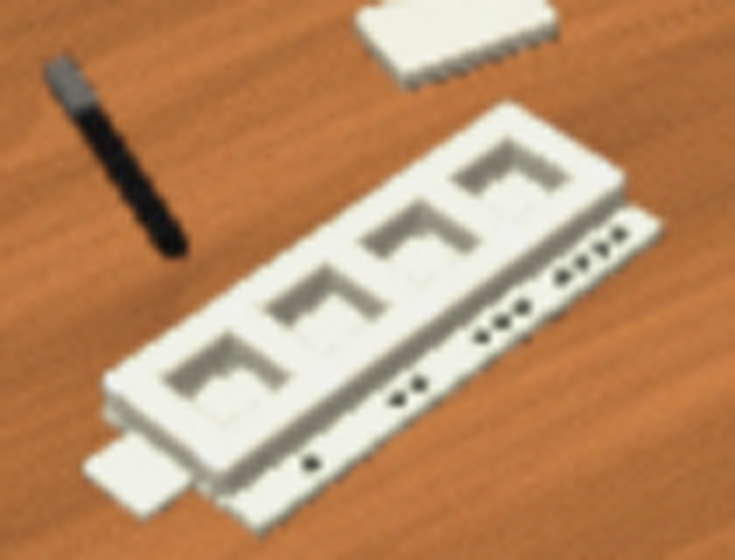

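View pics/d13z.png

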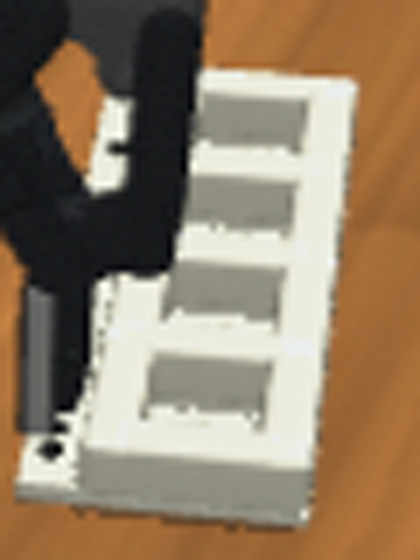

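```bash
python3 - <<'E'
from h import *
P=np.array([onplane("scene",(205+u/7,170+v/7),.022)[:2] for u,v in [(103,380),(505,100),(625,180),(222,480)]])
c=P.mean(0);d=(P[1]+P[2]-P[0]-P[3])/2;print(P.round(4),c,np.hypot(*d),np.degrees(np.arctan2(d[1],d[0]))-90,np.hypot(*(P[3]-P[0])))
u=np.array([.2335,-.9724]);print("p1",c+.075*u)
P=np.array([onplane("side",(280+u/7,190+v/7),.022)[:2] for u,v in [(357,82),(307,470),(78,452)]]);print(P)
print("side c", (P[0]+P[2])/2,"p1",(P[0]+P[2])/2+.075*u)
E
```

```text
[[ 0.4909 -0.1397]
 [ 0.4389  0.0674]
 [ 0.5039  0.081 ]
 [ 0.5566 -0.1271]] [ 0.49759004 -0.02960227] 0.2140931884654469 14.152489206556737 0.0668534814415371
p1 [ 0.51510254 -0.10253227]
[[ 0.4863398  -0.13631874]
 [ 0.43725616  0.0721404 ]
 [ 0.49962707  0.08920873]]
side c [ 0.49298343 -0.023555  ] p1 [ 0.51049593 -0.096485  ]
```

Request:
drive_tool(plan="0 4 25 1.3;0 8 55 2.8;0 12 85 4.3;0 16 115 5.8;0 20 145 7.3;0 24 175 8.8;0 28 205 10.5;0 31 230 12;0 33 247 13.5;0 33 248 13.9;0 33 248 13.9;0 33 248 13.9")

```text
clock: 32.58
position: [0.5137, -0.1009, 0.1308]
ee_rot: [-0.186, 1.564, 0.187]
contact_force: [-0.2, -0.5, 0.4]
finger_gap: 0.5
```

```bash
python3 look.py w18;python3 - <<'E'
from h import *
print(go((.5135,-.101,.03),np.radians(13.8)))
E
```

```text
32.575 [ 0.5137 -0.1009  0.1308] 0.49957376465993125
[array([100.9,  -0. ,  -0.2]), ('roll units', np.float64(-0.03), 'other', np.float64(29.97), 'q6', np.float64(0.9790185123143144))]
```

View pics/w18.png

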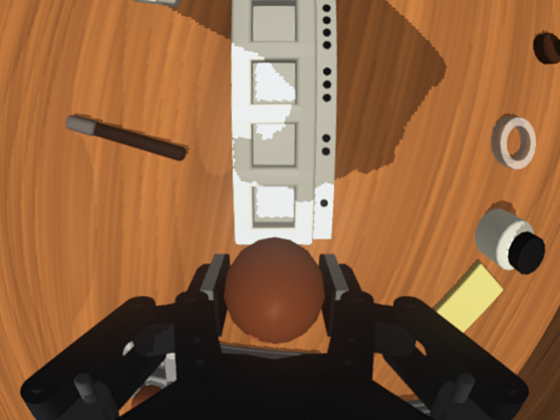

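```bash
python3 - <<'E'
from h import *
z=np.load("w18.npz");st={"position":z["p"],"ee_rot":z["r"]}
print(wplane((273,204),.022,st),wplane((273.5,144),.022,st))
E
```

```text
[ 0.5133617  -0.09841874  0.022     ] [ 0.50243619 -0.05160172  0.022     ]
```

Request:
drive_tool(plan="40 0 0 0;75 0 0 0;95 0 0 0;100 0 0 0;103 0 0 0;106 0 0 0;108 0 0 0;108 0 0 0")

```text
clock: 33.62
position: [0.514, -0.1008, 0.0235]
ee_rot: [-0.186, 1.562, 0.186]
contact_force: [-0.9, 0.8, -0.6]
finger_gap: 0.5
```

```bash
python3 look.py w19
```

```text
33.625 [ 0.514  -0.1008  0.0235] 0.5000720125400617
```

View pics/w19.png

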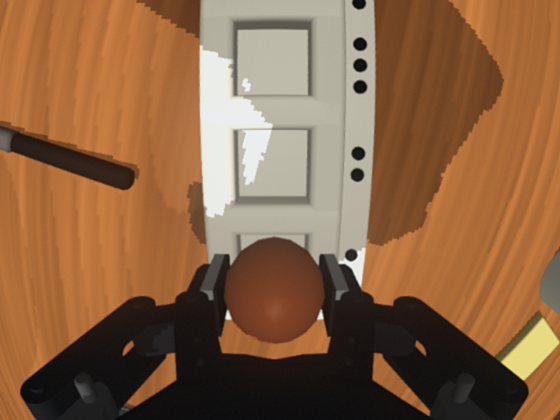

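Request:
drive_tool(plan="1 0 0 0;2 0 0 0;2 0 0 0;2 0 0 0")

```text
clock: 34.17
position: [0.5141, -0.1009, 0.022]
ee_rot: [-0.186, 1.562, 0.186]
contact_force: [-2.9, 0.3, 9.2]
finger_gap: 0.502
```

Request:
drive_tool(plan="0 0 0 0;0 0 0 0;0 0 0 0;0 0 0 0", claw=0.35)

```text
clock: 34.67
position: [0.5139, -0.1008, 0.0212]
ee_rot: [-0.186, 1.563, 0.186]
contact_force: [0.1, -0.9, 0.8]
finger_gap: 0.651
```

```bash
python3 look.py w20
```

```text
34.675 [ 0.5139 -0.1008  0.0212] 0.6511649525333298
```

View pics/w20.png

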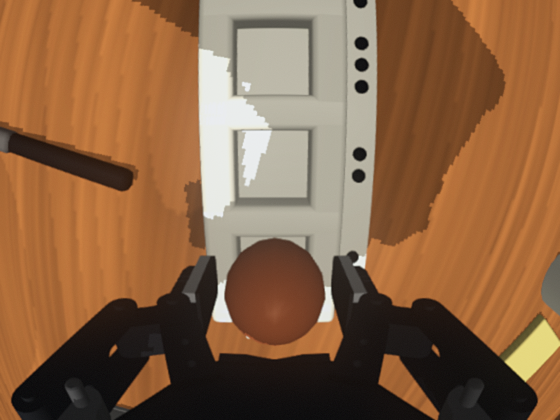

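The egg sits in pocket 1, released. I raise straight up and check.

Request:
drive_tool(plan="0 0 0 0;-15 0 0 0;-60 0 0 0;-110 0 0 0;-110 0 0 0;-110 0 0 0", claw=0.15)

```text
clock: 35.48
position: [0.5138, -0.1007, 0.1317]
ee_rot: [-0.186, 1.562, 0.186]
contact_force: [-0.3, 0.0, -0.5]
finger_gap: 0.852
```

```bash
python3 look.py w21;python3 - <<'E'
from h import *
z=np.load("w21.npz");st={"position":z["p"],"ee_rot":z["r"]}
print(wproj((.5135,-.101,.045),st))
print(go((.5286,-.3486,.14),np.radians(97.1)))
E
```

```text
35.475 [ 0.5138 -0.1007  0.1317] 0.8523685247890261
(np.float64(271.9178676744568), np.float64(215.4067288138657))
[array([  -9.2, -244.6,  -43.5]), ('roll units', np.float64(-13.92), 'other', np.float64(16.08), 'q6', np.float64(0.9799310191415277))]
```

View pics/w21.png

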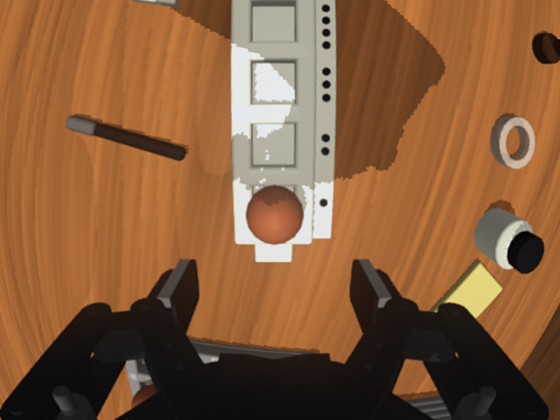

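Egg 1 sits upright and centred at (274,214). Now the second egg.

Request:
drive_tool(plan="-9 -25 -5 -1.4;-9 -55 -10 -3;-9 -90 -16 -4.6;-9 -125 -22 -6.2;-9 -160 -28 -7.9;-9 -195 -34 -9.6;-9 -225 -40 -11.3;-9 -245 -43 -13;-9 -245 -43 -13.9;-9 -245 -43 -13.9;-9 -245 -43 -13.9", claw=0)

```text
clock: 36.9
position: [0.5294, -0.3486, 0.1396]
ee_rot: [-1.296, 1.15, 1.298]
contact_force: [-0.2, -0.7, -0.1]
finger_gap: 0.999
```

```bash
python3 look.py w22;python3 - <<'E'
from h import *
z=np.load("w22.npz");st={"position":z["p"],"ee_rot":z["r"]}
print(wproj((.5286,-.3486,.045),st))
print(go((.5286,-.3486,.0225),np.radians(97.1)))
E
```

```text
36.9 [ 0.5294 -0.3486  0.1396] 0.9993272155284297
(np.float64(274.15095302659313), np.float64(210.04157883240984))
[array([117.3,   0.8,  -0. ]), ('roll units', np.float64(-0.03), 'other', np.float64(29.97), 'q6', np.float64(-0.8348139466562563))]
```

View pics/w22.png

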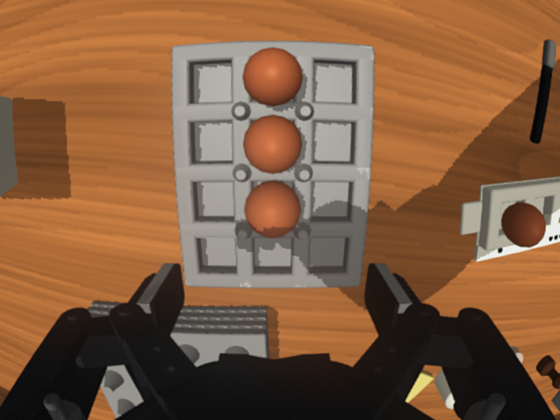

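Request:
drive_tool(plan="45 1 -1 0;85 1 -1 0;108 1 -1 0;117 1 -1 0;117 1 -1 0;117 1 -1 0")

```text
clock: 37.7
position: [0.5293, -0.3505, 0.0245]
ee_rot: [-1.3, 1.149, 1.297]
contact_force: [-1.6, 0.0, 0.8]
finger_gap: 1.001
```

Request:
drive_tool(plan="0 0 0 0;0 0 0 0;0 0 0 0;0 0 0 0;0 0 0 0;0 0 0 0;-15 0 0 0;-40 0 0 0;-75 0 0 0;-108 0 0 0;-108 0 0 0;-108 0 0 0", claw=1, force=20)

```text
clock: 39.2
position: [0.5286, -0.35, 0.1312]
ee_rot: [-1.298, 1.149, 1.299]
contact_force: [0.6, 0.1, 0.2]
finger_gap: 0.5
```

```bash
python3 look.py w23;python3 - <<'E'
from h import *
print(go((.502,-.0522,.13),np.radians(13.8)))
E
```

```text
39.2 [ 0.5286 -0.35    0.1312] 0.49999632160802054
[array([  0.9, -10. , 298.6]), ('roll units', np.float64(13.86), 'other', np.float64(-16.14), 'q6', np.float64(-0.8388163051613575))]
```

View pics/w23.png

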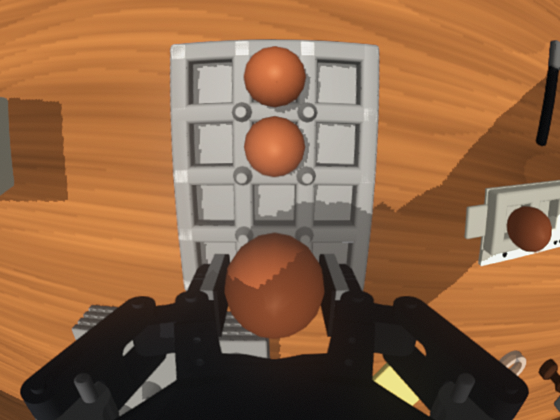

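Request:
drive_tool(plan="0 -1 25 1.3;0 -2 60 2.8;0 -3 95 4.3;0 -4 130 5.8;0 -5 165 7.3;0 -6 200 8.8;0 -7 235 10.5;0 -8 265 12;0 -10 290 13.5;0 -10 298 13.9;0 -10 298 13.9;0 -10 298 13.9")

```text
clock: 40.75
position: [0.5023, -0.0534, 0.1308]
ee_rot: [-0.186, 1.564, 0.187]
contact_force: [-0.0, -0.0, 0.1]
finger_gap: 0.496
```

```bash
python3 look.py w24;python3 - <<'E'
from h import *
print(go((.502,-.0522,.023),np.radians(13.8)))
E
```

```text
40.75 [ 0.5023 -0.0534  0.1308] 0.4962101450550077
[array([107.9,   1.3,   0. ]), ('roll units', np.float64(-0.03), 'other', np.float64(29.97), 'q6', np.float64(1.0611910165944043))]
```

View pics/w24.png

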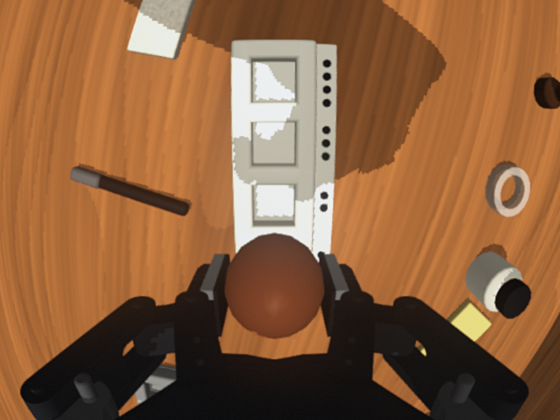

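Request:
drive_tool(plan="40 0 0 0;75 0 0 0;93 0 0 0;98 0 0 0;101 0 0 0;104 0 0 0;105 0 0 0;105 0 0 0;105 0 0 0")

```text
clock: 41.92
position: [0.5026, -0.0532, 0.0265]
ee_rot: [-0.186, 1.562, 0.186]
contact_force: [0.3, -0.1, -0.3]
finger_gap: 0.501
```

```bash
python3 look.py w25
```

```text
41.925 [ 0.5026 -0.0532  0.0265] 0.5014446720175473
```

View pics/w25.png

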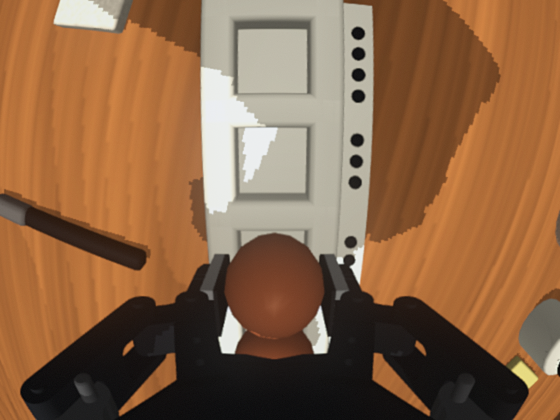

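Request:
drive_tool(plan="1 0 0 0;2 0 0 0;2 0 0 0;2 0 0 0")

```text
clock: 42.48
position: [0.5024, -0.0531, 0.0242]
ee_rot: [-0.186, 1.563, 0.186]
contact_force: [0.4, 0.0, -0.9]
finger_gap: 0.495
```

Request:
drive_tool(plan="1 0 0 0;1.5 0 0 0;1.5 0 0 0")

```text
clock: 42.85
position: [0.5026, -0.0532, 0.0237]
ee_rot: [-0.186, 1.562, 0.186]
contact_force: [-2.7, 0.7, 11.8]
finger_gap: 0.502
```

Contact is made at the expected height, so I release and raise.

Request:
drive_tool(plan="0 0 0 0;0 0 0 0;0 0 0 0;0 0 0 0;-15 0 0 0;-60 0 0 0;-110 0 0 0;-110 0 0 0;-110 0 0 0", claw=0.3)

```text
clock: 43.98
position: [0.5022, -0.053, 0.1323]
ee_rot: [-0.186, 1.563, 0.186]
contact_force: [0.0, -0.2, -0.2]
finger_gap: 0.701
```

```bash
python3 look.py w26;python3 - <<'E'
from h import *
z=np.load("w26.npz");st={"position":z["p"],"ee_rot":z["r"]}
print(wproj((.5018,-.0524,.045),st))
print(go((.479,-.3548,.14),np.radians(97.1)))
E
```

```text
43.975 [ 0.5022 -0.053   0.1323] 0.7009656384258182
(np.float64(272.1274818306696), np.float64(213.9777220982499))
[array([  -8.3, -288. ,  -93.1]), ('roll units', np.float64(-13.92), 'other', np.float64(16.08), 'q6', np.float64(1.0623633270912205))]
```

View pics/w26.png

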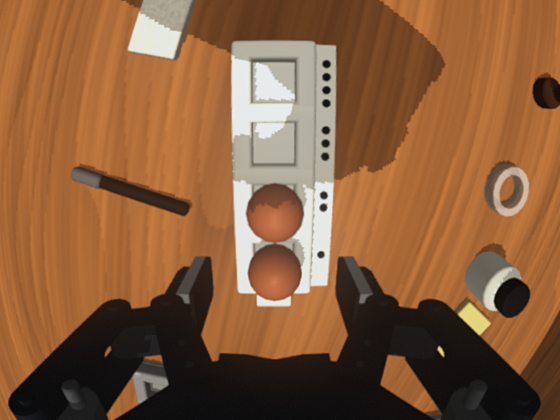

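Eggs stand in pockets 1 and 2, at (275,272) and (275,213). Third egg.

Request:
drive_tool(plan="-8 -25 -8 -1.4;-8 -60 -18 -3;-8 -95 -30 -4.6;-8 -130 -42 -6.2;-8 -170 -55 -7.9;-8 -210 -68 -9.6;-8 -250 -81 -11.3;-8 -288 -93 -13;-8 -288 -93 -13.9;-8 -288 -93 -13.9;-8 -288 -93 -13.9", claw=0)

```text
clock: 45.4
position: [0.4795, -0.3543, 0.14]
ee_rot: [-1.296, 1.15, 1.298]
contact_force: [-0.1, 0.1, -0.2]
finger_gap: 1.002
```

```bash
python3 look.py w27;python3 - <<'E'
from h import *
z=np.load("w27.npz");st={"position":z["p"],"ee_rot":z["r"]}
print(wproj((.479,-.3548,.045),st))
print(go((.479,-.3548,.0225),np.radians(97.1)))
E
```

```text
45.4 [ 0.4795 -0.3543  0.14  ] 1.0020263317468727
(np.float64(273.4343511766211), np.float64(210.20937714854773))
[array([117.8,   0.6,  -0.6]), ('roll units', np.float64(-0.03), 'other', np.float64(29.97), 'q6', np.float64(-0.8974285687591654))]
```

View pics/w27.png

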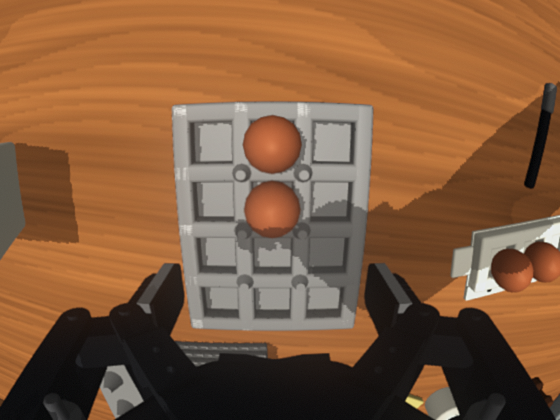

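The egg is at (272,209) against a projected (273,210).

Request:
drive_tool(plan="45 1 -1 0;85 1 -1 0;108 1 -1 0;117 1 -1 0;117 1 -1 0;117 1 -1 0")

```text
clock: 46.2
position: [0.4794, -0.3564, 0.0249]
ee_rot: [-1.3, 1.149, 1.297]
contact_force: [-0.4, 0.1, 0.7]
finger_gap: 0.994
```

Request:
drive_tool(plan="0 0 0 0;0 0 0 0;0 0 0 0;0 0 0 0;0 0 0 0;0 0 0 0;-15 0 0 0;-40 0 0 0;-75 0 0 0;-108 0 0 0;-108 0 0 0;-108 0 0 0", claw=1, force=20)

```text
clock: 47.7
position: [0.4786, -0.3558, 0.1316]
ee_rot: [-1.298, 1.149, 1.299]
contact_force: [-0.3, 0.3, -1.2]
finger_gap: 0.496
```

```bash
python3 look.py w28;python3 - <<'E'
from h import *
print(go((.490,-.0042,.13),np.radians(13.8)))
E
```

```text
47.7 [ 0.4786 -0.3558  0.1316] 0.4962533052172497
[array([  1.4, -54.2, 347.4]), ('roll units', np.float64(13.86), 'other', np.float64(-16.14), 'q6', np.float64(-0.9016801580600796))]
```

View pics/w28.png

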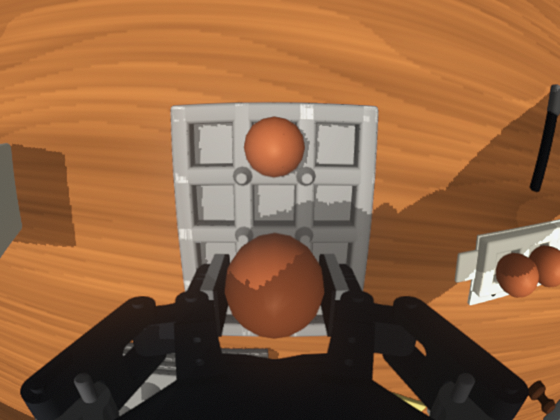

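Request:
drive_tool(plan="0 -4 25 1.3;0 -9 60 2.8;0 -15 100 4.3;0 -21 140 5.8;0 -27 180 7.3;0 -33 220 8.8;0 -40 260 10.5;0 -46 300 12;0 -52 335 13.5;0 -54 347 13.9;0 -54 347 13.9;0 -54 347 13.9")

```text
clock: 49.25
position: [0.49, -0.0054, 0.1313]
ee_rot: [-0.187, 1.564, 0.187]
contact_force: [-0.2, -1.4, -0.5]
finger_gap: 0.499
```

```bash
python3 look.py w29;python3 - <<'E'
from h import *
z=np.load("w29.npz");st={"position":z["p"],"ee_rot":z["r"]}
print(wproj((.490,-.0038,.022),st))
print(go((.490,-.0042,.0265),np.radians(13.8)))
E
```

```text
49.25 [ 0.49   -0.0054  0.1313] 0.49855540269238097
(np.float64(273.1188341949327), np.float64(204.79106697407155))
[array([104.9,   1.4,   0.3]), ('roll units', np.float64(-0.04), 'other', np.float64(29.96), 'q6', np.float64(1.1509608502964799))]
```

View pics/w29.png

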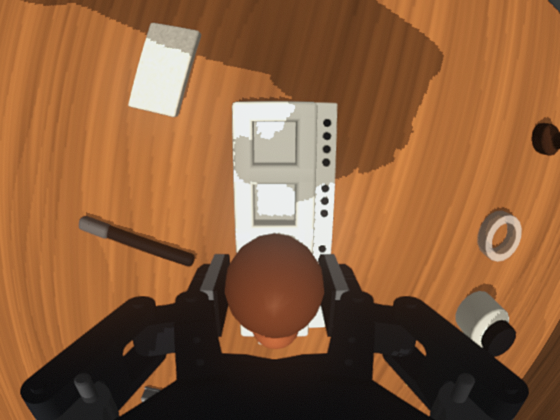

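Pocket 3 is at (274,203), aligned, so I lower.

Request:
drive_tool(plan="40 0 0 0;75 0 0 0;93 0 0 0;98 0 0 0;101 0 0 0;104 0 0 0;106 0 0 0;107 0 0 0;107 0 0 0;107 0 0 0")

```text
clock: 50.55
position: [0.4903, -0.005, 0.0249]
ee_rot: [-0.186, 1.563, 0.186]
contact_force: [0.2, -0.2, 0.3]
finger_gap: 0.5
```

Request:
drive_tool(plan="1 0 0 0;1.5 0 0 0;1.5 0 0 0")

```text
clock: 50.92
position: [0.4905, -0.005, 0.0242]
ee_rot: [-0.186, 1.562, 0.186]
contact_force: [-4.0, -0.2, 11.5]
finger_gap: 0.496
```

Request:
drive_tool(plan="0 0 0 0;0 0 0 0;0 0 0 0;0 0 0 0;-15 0 0 0;-60 0 0 0;-110 0 0 0;-110 0 0 0;-110 0 0 0", claw=0.3)

```text
clock: 52.05
position: [0.49, -0.005, 0.1329]
ee_rot: [-0.186, 1.563, 0.186]
contact_force: [0.3, 0.2, -1.5]
finger_gap: 0.704
```

```bash
python3 look.py w30;python3 - <<'E'
from h import *
z=np.load("w30.npz");st={"position":z["p"],"ee_rot":z["r"]}
print(wproj((.490,-.0038,.045),st))
print(go((.4296,-.361,.14),np.radians(97.1)))
E
```

```text
52.05 [ 0.49   -0.005   0.1329] 0.7041696123535914
(np.float64(272.802060594434), np.float64(213.1946691961111))
[array([  -7.7, -332. , -142. ]), ('roll units', np.float64(-13.92), 'other', np.float64(16.08), 'q6', np.float64(1.1522986355767073))]
```

View pics/w30.png

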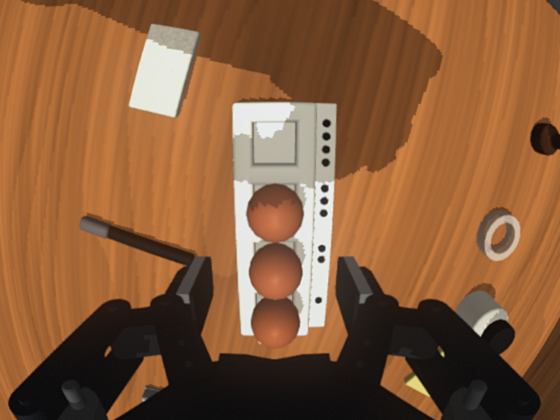

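Three eggs are seated. Fourth egg.

Request:
drive_tool(plan="-8 -28 -12 -1.3;-8 -60 -26 -2.8;-8 -95 -41 -4.3;-8 -130 -56 -5.8;-8 -167 -71 -7.3;-8 -205 -87 -8.8;-8 -243 -103 -10.3;-8 -282 -120 -11.8;-8 -320 -137 -13.2;-8 -332 -142 -13.9;-8 -332 -142 -13.9;-8 -332 -142 -13.9", claw=0)

```text
clock: 53.6
position: [0.43, -0.3602, 0.1404]
ee_rot: [-1.296, 1.149, 1.299]
contact_force: [-0.2, 0.2, 1.0]
finger_gap: 0.999
```

```bash
python3 look.py w31;python3 - <<'E'
from h import *
z=np.load("w31.npz");st={"position":z["p"],"ee_rot":z["r"]}
print(wproj((.4296,-.361,.045),st))
print(go((.4296,-.361,.0225),np.radians(97.1)))
E
```

```text
53.6 [ 0.43   -0.3602  0.1404] 0.9994936627368083
(np.float64(272.94898564767834), np.float64(210.14275079383492))
[array([118.3,   0.6,  -1. ]), ('roll units', np.float64(-0.03), 'other', np.float64(29.97), 'q6', np.float64(-0.9676558062645142))]
```

View pics/w31.png

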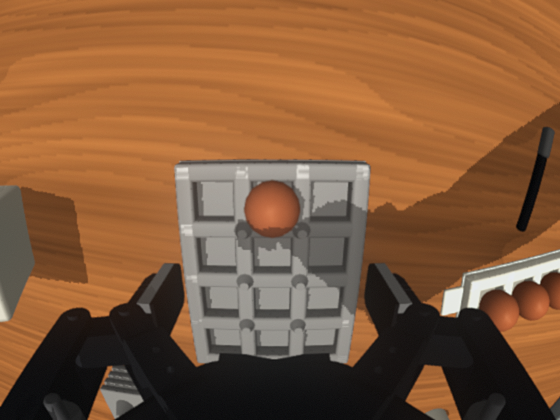

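Request:
drive_tool(plan="45 1 -1 0;85 1 -1 0;108 1 -1 0;117 1 -1 0;117 1 -1 0;117 1 -1 0")

```text
clock: 54.4
position: [0.4298, -0.3625, 0.0254]
ee_rot: [-1.3, 1.149, 1.297]
contact_force: [0.4, -1.2, -0.1]
finger_gap: 0.998
```

Request:
drive_tool(plan="0 0 0 0;0 0 0 0;0 0 0 0;0 0 0 0;0 0 0 0;0 0 0 0;-15 0 0 0;-40 0 0 0;-75 0 0 0;-108 0 0 0;-108 0 0 0;-108 0 0 0", claw=1, force=20)

```text
clock: 55.9
position: [0.4291, -0.362, 0.1321]
ee_rot: [-1.298, 1.149, 1.299]
contact_force: [-0.2, -0.6, -1.4]
finger_gap: 0.502
```

```bash
python3 look.py w32;python3 - <<'E'
from h import *
print(go((.4785,.0442,.13),np.radians(13.8)))
E
```

```text
55.9 [ 0.4291 -0.362   0.1321] 0.5019293968389282
[array([  1.9, -98.5, 396.9]), ('roll units', np.float64(13.86), 'other', np.float64(-16.14), 'q6', np.float64(-0.9719289762348995))]
```

View pics/w32.png

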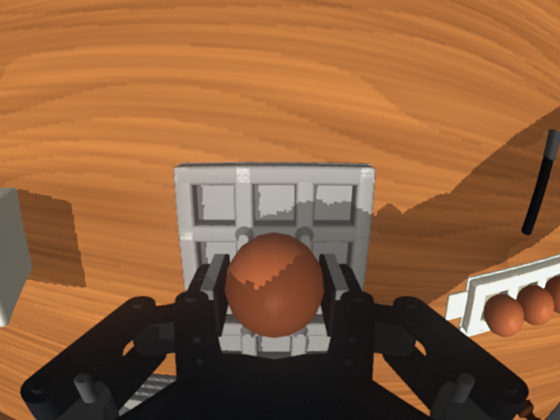

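Request:
drive_tool(plan="0 -8 30 1.3;0 -17 70 2.8;0 -28 115 4.3;0 -39 160 5.8;0 -50 205 7.3;0 -61 250 8.8;0 -73 297 10.5;0 -85 343 12;0 -95 383 13.5;0 -98 397 13.9;0 -98 397 13.9;0 -98 397 13.9")

```text
clock: 57.45
position: [0.478, 0.0433, 0.1317]
ee_rot: [-0.187, 1.564, 0.187]
contact_force: [-0.4, 0.3, -1.6]
finger_gap: 0.5
```

```bash
python3 look.py w33;python3 - <<'E'
from h import *
print(go((.4785,.0442,.0255),np.radians(13.8)))
E
```

```text
57.45 [0.478  0.0433 0.1317] 0.5001768966696151
[array([106.4,   1. ,   0.7]), ('roll units', np.float64(-0.04), 'other', np.float64(29.96), 'q6', np.float64(1.2487289727156488))]
```

View pics/w33.png

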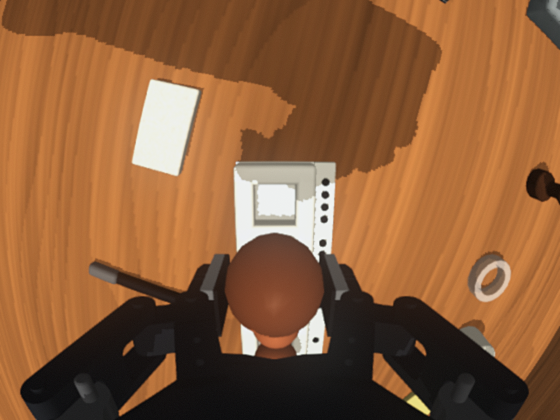

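Pocket 4 is at (274,202), aligned.

Request:
drive_tool(plan="40 0 0 0;75 0 0 0;93 0 0 0;98 0 0 0;101 0 0 0;104 0 0 0;106 0 0 0;107 0 0 0;107 0 0 0;107 0 0 0")

```text
clock: 58.75
position: [0.4784, 0.0438, 0.0254]
ee_rot: [-0.186, 1.563, 0.186]
contact_force: [0.7, 0.0, -1.6]
finger_gap: 0.5
```

Request:
drive_tool(plan="1 0 0 0;1.5 0 0 0;1.5 0 0 0")

```text
clock: 59.12
position: [0.4786, 0.0438, 0.0247]
ee_rot: [-0.186, 1.562, 0.186]
contact_force: [-3.6, -0.2, 14.0]
finger_gap: 0.501
```

Request:
drive_tool(plan="0 0 0 0;0 0 0 0;0 0 0 0;0 0 0 0;-15 0 0 0;-60 0 0 0;-110 0 0 0;-150 0 0 0;-190 -60 0 0;-190 -60 0 0;-190 -60 0 0", claw=0.3)

```text
clock: 60.5
position: [0.4923, -0.0149, 0.2134]
ee_rot: [-0.185, 1.563, 0.185]
contact_force: [-0.2, -0.0, -0.7]
finger_gap: 0.702
```

```bash
python3 look.py w34;python3 - <<'E'
from h import *
z=np.load("w34.npz");st={"position":z["p"],"ee_rot":z["r"]}
for p in [(.5135,-.101),(.502,-.0524),(.490,-.0038),(.4785,.0448)]: print(wproj((*p,.045),st))
for n in["scene","side"]: cv2.imwrite(f"pics/{n}34.png",snapshot(n))
E
```

```text
60.5 [ 0.4923 -0.0149  0.2134] 0.7020049100134661
(np.float64(273.4245774038939), np.float64(270.99552508271637))
(np.float64(273.55545319924266), np.float64(227.24256353318222))
(np.float64(273.2058376725584), np.float64(178.73262637648187))
(np.float64(273.3568515204363), np.float64(127.32891138061306))
```

View pics/w34.png

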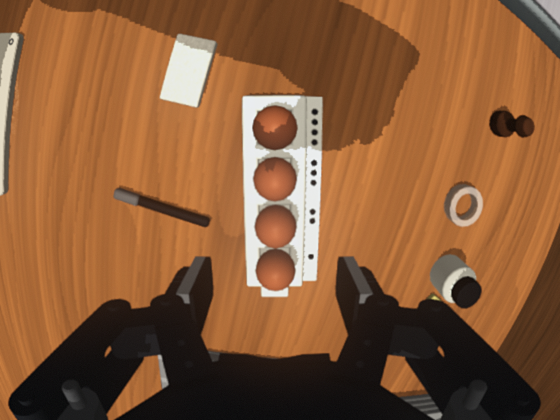

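View pics/scene34.png

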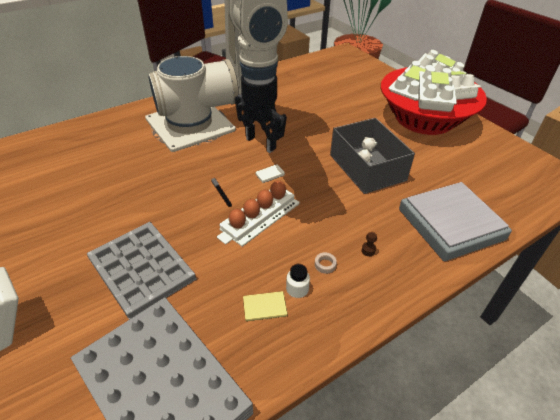

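View pics/side34.png

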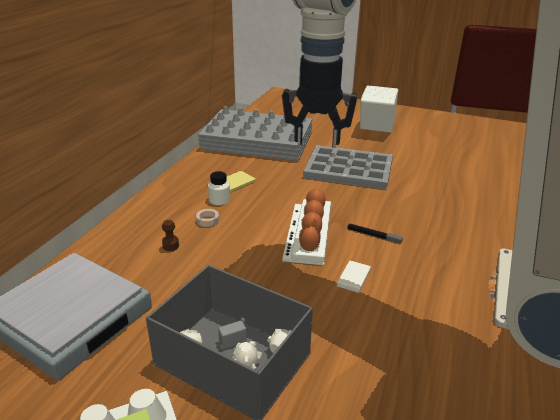

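All four eggs are centred in their pockets within about 2 px of projection, all scraps are in the bin, and the bystanders haven't moved.

```bash
python3 -c "
from plant import *
print(hand_in())"
```

```text
the job is handed in; nothing more can be done
None
```

I put all the scraps in the bin, then packed the four eggs into pockets 1, 2, 3 and 4 in that order, and handed the job in at about 60 s on the robot's clock.

- **Scraps:** there were five: four paper balls (two lodged in pockets 1 and 3) and one pulp chunk. I saw no second chunk in any view. The last wrist view of the bin, taken before the eggs, showed all five inside. The final side picture still shows the chunk and balls lying low in it.
- **Eggs:** I gripped them at 20 N. Each was lowered until it made light contact, about 9 to 14 N at the wrist, and only then released. In the last wrist picture all four stood upright, within about 2 pixels of where each pocket's centre should appear.
- **Bystanders:** the tape, stamp, glue pot, pads and marker look unmoved. I compared the pictures by eye and did not measure them.
- **Robot:** the gripper was clear of everything at hand-in, 0.21 m above the table.
- **Disagreement:** the cameras differed by up to about 5 mm on the strip's position. I used the value that the close wrist views and the scene camera agreed on, and the placements bore it out.

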